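# Shim the rocking balance plinth

### The job

The grey plinth under the lab balance rocks because its front-left foot is too short. Slide the flat aluminium packer under that foot from the front, with its ring mark below the foot, then slide the orange tapered shim, thin end first, in from the left on top of the packer with a gentle steady push of about 8 N until it bears against the foot, without ramming it, jacking the plinth up or shoving it along. Let go of the shim, then press down on that front corner with about 10 N to prove that it no longer rocks; leave both shims in place and the plinth level and firmly borne, and leave the timer, beaker and petri dish alone.

Things in the scene. Friction and masses are not known exactly. Their poses are not given: they have to be found in the camera images.
- plinth: grey slab 240 (x) x 220 (y) x 28 mm, top 60 mm above the bench, loose, 4.5 kg with the white balance fixed on it (42 mm high, pan to 51 mm above the slab, from 28 mm in front of the origin rearward). Four black ball feet, 28 mm across, at x +-100, y +-90 mm. Origin: centre of the slab's outline, at bench level; x to the rear, y to the left, z up. About 18 N sideways shoves it along
- foot_axis (a point): point on the bench straight below the short front-left foot (x -100, y +90 mm on the plinth), axes as the plinth's. That foot is 8 to 11.8 mm too short, differently each time, and hangs clear of the bench while the plinth stands level on the other three; about 6 N down on this corner rocks it down. The foot lies 20 mm inside the slab's front and left edges; slab underside 32 mm up
- corner_top (a point): point on the slab's top face straight above the short foot (dark round spot), 60 mm above the bench; the place to press
- packer: flat packer, aluminium plate 5 mm thick, 110 g, with an upright grip rib. Origin: on its underside, below the ring mark; the plate reaches from -57 to +22 mm in its x, from -30 to +70 mm in its y; the rib stands at x -57 to -33, y -5 to +5 mm, up to 33 mm. In use its x and y run along the plinth's and its origin lies below the short foot
- packer_grip (a point): middle of the packer's rib (24 long in x, 10 thick in y, 28 mm tall above the plate), 19 mm above the packer's underside and 45 mm in -x from the ring mark
- packer_mark (a point): ring mark on the packer's top face (5 mm above its underside), straight above its origin; it belongs below the short foot
- wedge: orange tapered shim, 40 mm wide (x), 100 mm long (y), 50 g, flat underside. Thin nose at y -87 mm (1.5 mm thick); thickens evenly to 7.5 mm at y -37 mm, then even to y +13 mm. Origin: on its underside, below the rib's middle. In use its axes run along the plinth's; moves nose first to -y, flat on the packer. A steady push of 7 to 10 N makes it bear, over 15 N jacks the foot up; friction then holds it
- wedge_grip (a point): middle of the shim's rib (10 thick in x, 24 long in y, 28 mm tall above the shim), 21.5 mm above the shim's underside
- wedge_nose (a point): middle of the shim's thin front edge, at its underside
- timer: small white timer, 60x66x18 mm, bystander; origin under its centre
- beaker: glass beaker, 63 mm across, 76 mm high, bystander; origin under its centre
- petri: flat clear petri dish, 68 mm across, 15 mm high, bystander; origin under its centre

How it is judged (in metres and radians):
On the way, in this order (a step that is already met when the one before it is completed fails the run):
1. the packer lies flat on the bench with its ring mark below the short foot (horizontal distance between packer_mark and foot_axis below 0.015 m and height (world z) of packer_mark below 0.008 m and angle between packer's own z axis and vertical below 0.05 rad), for 0.2 s.
2. with both shims under the foot and the tapered shim let go, the front-left corner is pressed down with more than 6 N and does not give (contact force between the fingers and plinth above 6 N and horizontal distance between the grasp point and corner_top below 0.04 m and contact force between the fingers and wedge below 0.1 N and contact force between plinth and wedge above 0.5 N and angle between plinth's own z axis and vertical below 0.01 rad), for 0.2 s.
At the end, for the whole second after the job is handed in: Ring mark and shim's middle line within 15 mm of the short foot's axis; shim on the packer, carrying over 0.5 N from the foot; packer's rib out in front of the plinth, shim's rib out to its left; plinth level within 0.005 rad and within 12 mm of its start; all at rest and released (contact force between plinth and wedge above 0.5 N and contact force between wedge and packer above 0.5 N and horizontal distance between packer_mark and foot_axis below 0.015 m and x of foot_axis in the frame of wedge between -0.015 and 0.015 m and angle between plinth's own z axis and vertical below 0.005 rad and distance of plinth from where it was at the start of the episode below 0.012 m and linear speed of each of plinth, wedge below 0.01 m/s and y of wedge_grip in the frame of plinth above 0.115 m and x of packer_grip in the frame of plinth below -0.125 m); the robot touches nothing.
It fails at once if the plinth's front-left corner is jacked up by more than 1.5 mm (height (world z) of corner_top above 0.0615 m).
It fails at once if the tapered shim is rammed in so hard that it carries more than 14 N while nothing presses on the plinth (contact force between plinth and wedge above 14 N and contact force between the fingers and plinth below 0.5 N).
It fails at once if the plinth is shoved more than 12 mm (distance of plinth from where it was at the start of the episode above 0.012 m).
It fails at once if the plinth is pressed or struck with more than 45 N (contact force between the arm and plinth above 45 N).
It fails at once if the timer, the beaker or the petri dish is moved more than 20 mm (distance of any of timer, beaker, petri from where it was at the start of the episode above 0.02 m).
It also fails if it takes over 67 s, if anything falls off the work surface, if the arm or the gripper's body presses on something with over 40 N, if the wrist force passes 120 N, or if a joint passes its speed limit or range.

### The arm

A 6-joint arm with a two-finger parallel gripper is mounted at the origin on a cart in front of the work surface, level with it; the furniture and walls round the work are solid. World frame = base frame: x ahead of the robot, y to its left, z up, the work surface at z = 0. Lengths are in mm, angles in rad, forces in N, time in s.
With the tool pointing down it reaches from about 350 to 775 mm from the base axis. Payload 7.3 kg.
Tool frame: the origin (TCP) lies on the centre line of the jaws, within the pads' length; the fingertips stand 22 mm ahead of it and the grasp point (between the pads) lies 3 mm ahead of it (bot.finger_overhang is the distance from the TCP to the fingertips, in mm); y points along the fingers, z is the direction in which the jaws open and shut, and the axes are right-handed (so a half turn about y gives the same grasp; the last joint's range is limited). The gripper opens to 92 mm and grips with 3 to 60 N. Pads are 19 mm wide; open, the fingers measure 130 mm over their backs; the gripper's body (75 mm by 190 mm) begins 47 mm behind the grasp point.
Start: joints at [-1.261, 0.342, 1.524, -0, 1.275, -0.146], TCP at [231.118, -471.41, 248.741] pointing down, gripper open.
Joint ranges: [-2.53, 2.53], [-0.77, 2.02], [0.04, 2.7], [-1, 4.14], [0.28, 2.66], [-3.11, 3.11]. Speed limits (rad/s): [2.57, 2.57, 3.14, 3.14, 3.14, 3.14].

### API

Orientations are given as [roll, pitch, yaw] about the fixed x, y, z axes, in that order (R = Rz(yaw) Ry(pitch) Rx(roll)).
In Python, from plant import bot, viewer, find_in, spot_point gives the robot as it stands.
- The arm moves only by the tool send_rows, never from a script. Its argument "moves" is a list of rows, each a list of 3 entries, a list of its own where there are three numbers: the shift along the tool's x, y, z in mm, then the turn, a rotation vector about the tool's x, y, z in degrees, then the finger opening in mm, from 0 to 91.8. A call has 1 to 20 rows; each row shifts and turns the pose as measured when the row begins, along the tool's axes as they then stand; what a row does not reach is not made up. A row lasts 1/8 s, in which the tool goes at most 62.5 mm and 10.7 degrees, less where a joint would pass 70% of its speed; a pose out of reach is approached as far as the arm can. A call with a gripper value outside its range is refused whole. The fingers move at their own pace and stop on an object; the grip force is fixed at half the most. Time passes only in rows, so rows that do not move let the fingers close. It gives the time, the measured TCP pose, the force and the opening at its end, in the units of the state.
- bot.get_obs(): the state, without advancing time (a new reading comes with each control period).
- viewer.capture(name): name is "scene" or "top" or "wrist"; returns the picture (420x560x3 uint8, blue, green, red); there is no depth.
- viewer.camera_model(name): a dict with "fx", "fy", "cx", "cy" (pixels), "rvec" (rotation vector, rad) and "tvec" (3), from world to camera coordinates, as OpenCV has them. Camera axes: x right, y down, z forward; pixel columns grow to the right and rows downward; lengths in mm; the calibration is good to about 2 mm. A picture is of the moment at which its call begins: read the wrist's pose just before it. camera_model takes no time and is no camera call; for the wrist camera it gives the pose at the moment of the call.
- bot.close_job(): hands the job in, once; it reports no verdict.
Trained networks look in the newest picture that a camera, given by its name, has taken for a name from the list of things; names that differ only in an ending like _2 or _b are one class to them, and where a whole thing is asked for, a point or a joint stands for the part that bears it (a point fixed in the world has none). Each returns a list of dicts, best first, with "conf" (0 to 1); they miss things now and then, are a little off and sometimes report something else, mostly with a low value. They report only what shows in the picture. A call takes as long as a camera call.
- find_in(camera, thing): "extent" ([centre column, centre row, width, height] in pixels, round what is visible of it).
- spot_point(camera, thing): "point" ([column, row] in pixels: a listed point, or the origin of a listed thing).
The state is a dict: "time": time; "joint_positions": joint angles; "dq": joint speeds; "tau": joint torques, N m; "tool_pos": TCP position; "tcp_rot": TCP orientation; "contact_force": force on the tool from outside, world axes, zero at the start; "moment": the same for the moment, N m; "grip_width": finger opening in mm.
Only numpy, scipy, OpenCV 4.12 (cv2) and the standard library are available. Lean on these libraries where they do the work, as an engineer would, in place of code of your own. Each camera call takes 0.05 s, during which the arm holds its last target.

## Working session

There is one attempt and no reset: what is moved stays moved. The work goes in short steps, Python scripts to look and compute and a tool call to move; the robot and the scene stay as the last step left them, time stands still between calls to the robot, and variables do not carry over. Pictures are saved under pics/ and viewed, and the job is handed in when it is done.

Besides the shell and the picture viewer there is one more tool, called after ">>>" as name(argument=value, ...) on one line, values as JSON. send_rows: Moves the arm, as the interface text tells. Its arguments: {"type":"object","properties":{"moves":{"type":"array","items":{"type":"array"}}},"required":["moves"]}

```bash
mkdir -p pics; ls
python3 - <<'E'
from plant import bot, viewer, find_in, spot_point
import cv2
o=bot.get_obs();print(o)
print(bot.finger_overhang)
for c in ["scene","top","wrist"]:
    im=viewer.capture(c);cv2.imwrite(f"pics/a_{c}.png",im)
    print(c,viewer.camera_model(c))
    for t in ["foot_axis","corner_top","packer","packer_grip","packer_mark","wedge","wedge_grip","wedge_nose","plinth","timer","beaker","petri"] if c!="wrist" else []:
        r=spot_point(c,t); print(t,[(x["point"],round(x["conf"],2)) for x in r[:2]])
print(bot.get_obs()["time"])
E
```

```text
pics
{'time': 0.0, 'joint_positions': array([-1.26101181e+00,  3.42714283e-01,  1.52502081e+00, -1.52677169e-05,
        1.27540209e+00, -1.46002297e-01]), 'dq': array([ 0.00081307, -0.0002871 , -0.00080594,  0.00196578, -0.0006676 ,
        0.00188427]), 'tau': array([-7.00227656e-05, -4.31240273e+01, -2.44217902e+01,  7.16973888e-02,
        5.60603582e-02, -1.47910087e-04]), 'tool_pos': array([ 230.98736271, -471.03465517,  248.04799648]), 'tcp_rot': array([-1.57232655e+00,  2.10261244e-04, -2.68580155e+00]), 'contact_force': array([ 0.65661969, -0.20648633,  0.90739462]), 'moment': array([ 0.00114194, -0.02893588, -0.01805365]), 'grip_width': 91.87924705174314}
22.0
scene {'fx': 418.01523674114617, 'fy': 418.01523674114617, 'cx': 278.9303493560308, 'cy': 212.16822697410615, 'rvec': array([ 2.08077919, -0.61588706,  0.30734505]), 'tvec': array([-526.69093   ,  137.52689857, 1233.48580057])}
foot_axis [([295.5, 234.7], 0.78)]
corner_top [([301.0, 221.9], 0.56)]
packer [([267.7, 261.5], 0.9)]
packer_grip [([252.0, 261.0], 0.61)]
packer_mark [([264.3, 260.0], 0.9), ([372.0, 291.6], 0
[... 354 characters left out ...]
.14137162,  0.15622182]), 'tvec': array([-179.59395571,  522.44393731, 1661.99580067])}
foot_axis []
corner_top [([298.8, 199.9], 0.71)]
packer [([310.0, 243.6], 0.66)]
packer_grip [([311.8, 257.1], 0.98)]
packer_mark [([309.8, 240.5], 0.64)]
wedge [([223.1, 220.3], 0.69)]
wedge_grip [([216.0, 220.3], 0.78)]
wedge_nose [([249.0, 222.1], 0.63)]
plinth [([321.8, 169.8], 0.68)]
timer [([373.8, 235.8], 0.86)]
beaker [([385.4, 187.1], 0.83)]
petri [([169.1, 229.0], 0.93)]
wrist {'fx': 309.938690944011, 'fy': 309.938690944011, 'cx': 276.44927961695277, 'cy': 207.0719789443764, 'rvec': array([-2.4416169 ,  1.52115722,  0.23175689]), 'tvec': array([-525.13376787,  -37.16547248,  392.0942393 ])}
1.35
```

```bash
cat > h.py <<'E'
from plant import bot, viewer, find_in, spot_point
import cv2, numpy as np
from scipy.spatial.transform import Rotation as R
def w(cam,px,z):
    m=viewer.camera_model(cam) if isinstance(cam,str) else cam
    Rm=cv2.Rodrigues(np.array(m["rvec"]))[0];t=np.array(m["tvec"])
    d=Rm.T@np.array([(px[0]-m["cx"])/m["fx"],(px[1]-m["cy"])/m["fy"],1.]);c=-Rm.T@t
    return c+d*(z-c[2])/d[2]
def proj(cam,P):
    m=viewer.camera_model(cam) if isinstance(cam,str) else cam
    K=np.array([[m["fx"],0,m["cx"]],[0,m["fy"],m["cy"]],[0,0,1]])
    return cv2.projectPoints(np.atleast_2d(np.float64(P)),np.array(m["rvec"]),np.array(m["tvec"]),K,None)[0][:,0]
def st():
    o=bot.get_obs();print(round(o["time"],2),o["tool_pos"].round(1),o["tcp_rot"].round(3),o["contact_force"].round(1),round(o["grip_width"],1));return o
E
python3 - <<'E'
from h import *
for n,p,z in [("corner_top",[298.8,199.9],60),("pgrip",[311.8,257.1],19),("pmark",[309.8,240.5],5),("wgrip",[216,220.3],21.5),("wnose",[249,222.1],0),("plinth",[321.8,169.8],0),("timer",[373.8,235.8],0),("beaker",[385.4,187.1],0),("petri",[169,229],0)]:
    print(n,w("top",p,z).round(1))
for n,p,z in [("corner_top",[301,221.9],60),("foot",[295.5,234.7],0),("pgrip",[252,261],19),("pmark",[264.3,260],5),("wgrip",[342.5,240.6],21.5)]:
    print(n,w("scene",p,z).round(1))
im=cv2.imread("pics/a_top.png")[130:300,120:430];cv2.imwrite("pics/a_topz.png",cv2.resize(im,None,fx=2.5,fy=2.5,interpolation=cv2.INTER_CUBIC))
im=cv2.imread("pics/a_scene.png")[150:350,180:440];cv2.imwrite("pics/a_scz.png",cv2.resize(im,None,fx=3,fy=3,interpolation=cv2.INTER_CUBIC))
print(R.from_euler('xyz',bot.get_obs()['tcp_rot']).as_matrix().round(3))
E
```

```text
corner_top [ 533.4 -244.7   60. ]
pgrip [ 353.9 -288.    19. ]
pmark [ 408.3 -282.6    5. ]
wgrip [471.1  22.2  21.5]
wnose [468.1 -83.7   0. ]
plinth [ 644.4 -323.8    0. ]
timer [ 425.1 -492.2    0. ]
beaker [ 587.  -534.2    0. ]
petri [444.1 177.9   0. ]
corner_top [ 549.8 -243.8   60. ]
foot [ 545.1 -221.6    0. ]
pgrip [ 357.9 -277.5   19. ]
pmark [ 397.3 -278.4    5. ]
wgrip [ 628.7 -348.2   21.5]
[[-0.898  0.     0.44 ]
 [-0.44  -0.    -0.898]
 [ 0.    -1.     0.   ]]
```

View pics/a_topz.png

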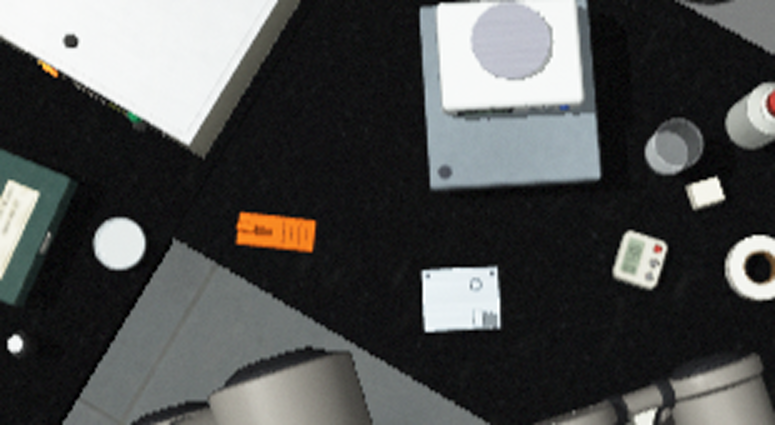

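View pics/a_scz.png

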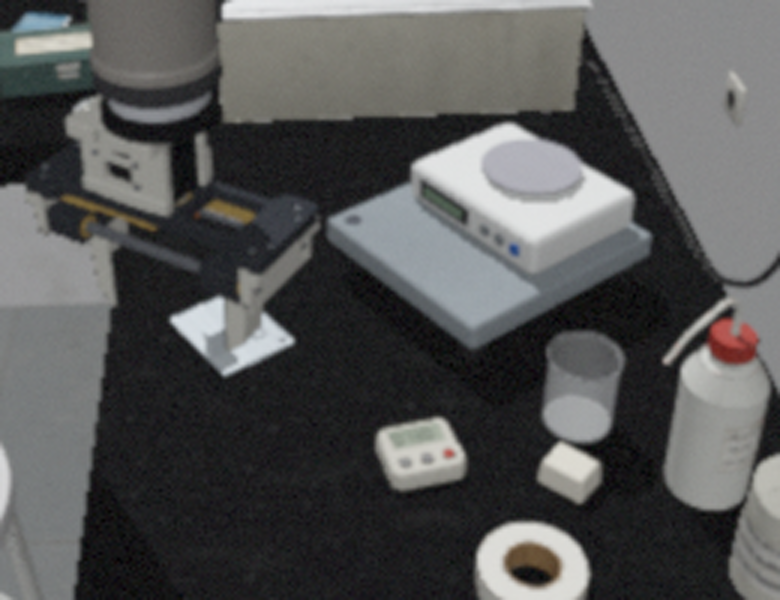

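View pics/a_scene.png

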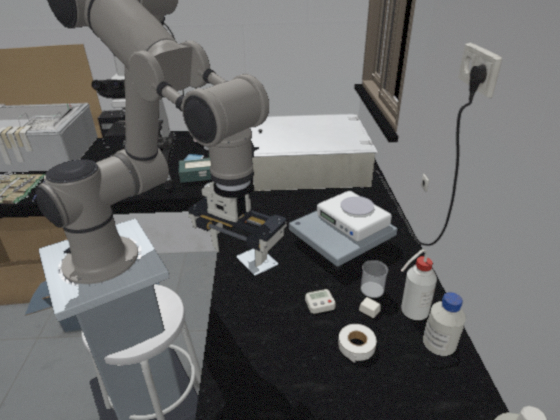

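View pics/a_wrist.png

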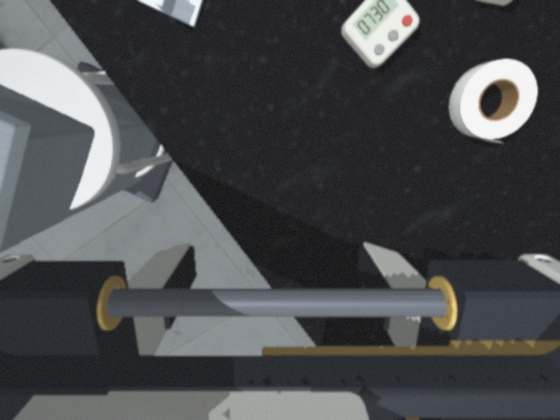

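```bash
cat >> h.py <<'E'
def plan(target,yaw=None,n=None):
    """yaw: heading angle of tool z axis in world xy (deg)"""
    o=bot.get_obs();p=o["tool_pos"].copy();M=R.from_euler('xyz',o["tcp_rot"]).as_matrix()
    a0=np.degrees(np.arctan2(M[1,2],M[0,2]));da=0 if yaw is None else (yaw-a0+180)%360-180
    # residual tilt: want tool y -> -z
    d=np.array(target)-p
    k=n or int(max(np.ceil(np.linalg.norm(d)/55),np.ceil(abs(da)/9.5),1))
    print("yaw",a0.round(2),"tilt",np.degrees(np.arccos(min(1,-M[2,1]))).round(2),"rows",k,"total d",d.round(1),"tool",(M.T@d).round(1))
    for i in range(k):
        a=np.radians(a0+da*i/k);z=np.array([np.cos(a),np.sin(a),0]);y=np.array([0,0,-1]);x=np.cross(y,z)
        s=np.array([x,y,z])@d/k
        print([s.round(0).tolist(),[0,round(-da/k,1),0]])
E
python3 - <<'E'
from h import *
o=st();m=viewer.camera_model("wrist");Rm=cv2.Rodrigues(m["rvec"])[0];c=-Rm.T@m["tvec"]
M=R.from_euler('xyz',o["tcp_rot"]).as_matrix()
print("cam in tool",M.T@(c-o["tool_pos"]),"optical axis in tool",M.T@Rm[2], "img x",M.T@Rm[0])
# plinth corners top (zoom px) 
for q in [(430,189),(600,181),(420,8),(587,0)]:
    print(w("top",(120+q[0]/2.5,130+q[1]/2.5),60).round(1))
for q in [(422,269),(497,266),(500,329),(426,332)]: print("pk",w("top",(120+q[0]/2.5,130+q[1]/2.5),5).round(1))
for q in [(237,213),(315,219),(313,251),(236,244)]: print("wd",w("top",(120+q[0]/2.5,130+q[1]/2.5),5).round(1))
plan([330,-290,230],-90)
E
```

```text
1.35 [ 231.1 -471.4  248.7] [-1.571 -0.    -2.686] [ 0.3 -0.5 -0.6] 91.7
cam in tool [ -81.30690987 -136.47057144    0.25131592] optical axis in tool [ 2.97130777e-01  9.54836744e-01 -3.05673307e-04] img x [-5.75603983e-04  4.99250662e-04  9.99999710e-01]
[ 514.9 -223.    60. ]
[ 526.3 -439.6   60. ]
[ 752.3 -209.8   60. ]
[ 764.1 -426.9   60. ]
pk [ 417.4 -214.2    5. ]
pk [ 421.8 -312.     5. ]
pk [ 340.2 -315.4    5. ]
pk [ 335.8 -219.6    5. ]
wd [489.7  28.4   5. ]
wd [482.3 -73.9   5. ]
wd [440.3 -71.9   5. ]
wd [448.9  28.8   5. ]
yaw -63.88 tilt 0.0 rows 4 total d [ 98.9 181.4 -18.7] tool [-168.6   18.7 -119.4]
[[-42.0, 5.0, -30.0], [0, np.float64(6.5), 0]]
[[-38.0, 5.0, -34.0], [0, np.float64(6.5), 0]]
[[-34.0, 5.0, -39.0], [0, np.float64(6.5), 0]]
[[-30.0, 5.0, -42.0], [0, np.float64(6.5), 0]]
```

Run:
```python
from h import *
plan([372,-270,255],-87)
```

```text
yaw -63.88 tilt 0.0 rows 5 total d [140.9 201.4   6.3] tool [-215.1   -6.3 -118.8]
[[-43.0, -1.0, -24.0], [0, np.float64(4.6), 0]]
[[-41.0, -1.0, -27.0], [0, np.float64(4.6), 0]]
[[-39.0, -1.0, -30.0], [0, np.float64(4.6), 0]]
[[-36.0, -1.0, -33.0], [0, np.float64(4.6), 0]]
[[-33.0, -1.0, -36.0], [0, np.float64(4.6), 0]]
```

>>> send_rows(moves=[[[-43,-1,-24],[0,4.6,0],91],[[-41,-1,-27],[0,4.6,0],91],[[-39,-1,-30],[0,4.6,0],91],[[-36,-1,-33],[0,4.6,0],91],[[-33,-1,-36],[0,4.6,0],91],[[0,0,0],[0,0,0],60]])

```text
time: 2.1
tool_pos: [376.8, -266.6, 253.8]
tcp_rot: [-1.57, 0.002, -3.103]
contact_force: [-0.2, -1.3, -0.7]
grip_width: 84.5
```

Run:
```python
from h import *
st();m=viewer.camera_model("wrist")
im=viewer.capture("wrist");cv2.imwrite("pics/b_wrist.png",im)
for t,z in [("corner_top",60),("foot_axis",0),("packer_grip",19),("packer_mark",5)]:
    r=spot_point("wrist",t); print(t,[(x["point"],round(x["conf"],2),w(m,x["point"],z).round(1)) for x in r[:2]])
```

```text
2.1 [ 376.8 -266.6  253.8] [-1.570e+00  2.000e-03 -3.103e+00] [-0.2 -1.3 -0.7] 84.5
corner_top [([257.5, 23.9], 0.81, array([ 535.7, -242.6,   60. ]))]
foot_axis [([257.8, 37.4], 0.97, array([ 536.4, -239.4,    0. ]))]
packer_grip [([293.8, 197.7], 0.91, array([ 356. , -289.1,   19. ]))]
packer_mark [([290.5, 161.0], 0.6, array([ 399.3, -283.4,    5. ]))]
```

View pics/b_wrist.png

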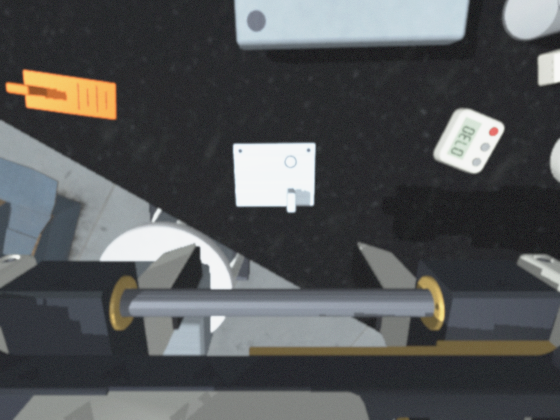

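```bash
python3 - <<'E'
from h import *
m=viewer.camera_model("wrist")
im=cv2.imread("pics/b_wrist.png");g=cv2.cvtColor(im,cv2.COLOR_BGR2GRAY)
def fit(cols,rows,axis,pol=1):
    pts=[]
    if axis=='row':
        for c in cols:
            col=g[rows[0]:rows[1],c].astype(float);d=np.diff(col)*pol;i=d.argmax();pts.append((c,rows[0]+i+.5))
    else:
        for r in rows:
            l=g[r,cols[0]:cols[1]].astype(float);d=np.diff(l)*pol;i=d.argmax();pts.append((cols[0]+i+.5,r))
    return np.array(pts)
def line(pts,z):
    P=np.array([w(m,p,z)[:2] for p in pts]);v=cv2.fitLine(P.astype(np.float32),cv2.DIST_HUBER,0,.01,.01).ravel();return v
for n,p,z in [("pk far",fit(range(245,305,3),(130,155),'row'),5),("pk near",fit(list(range(240,280,3)),(195,220),'row',-1),5),
 ("pk left",fit((220,250),range(150,200,3),'col'),5),("pk right",fit((305,330),range(150,185,3),'col',-1),5),
 ("slab front bottom",fit(range(250,455,5),(30,60),'row',-1),32),("slab left",fit((222,245),range(3,36,3),'col'),60)]:
    v=line(p,z);print(n,v.round(2),np.degrees(np.arctan2(v[1],v[0])).round(2), p[[0,-1]].tolist())
E
python3 - <<'E'
import cv2
im=cv2.imread("pics/b_wrist.png")
a=cv2.resize(im[0:60,225:285],None,fx=6,fy=6,interpolation=cv2.INTER_CUBIC)
b=cv2.resize(im[135:220,225:325],None,fx=4,fy=4,interpolation=cv2.INTER_CUBIC)
c=cv2.copyMakeBorder(a,0,0,0,0,cv2.BORDER_CONSTANT)
import numpy as np
o=np.zeros((360,780,3),np.uint8);o[:360,:360]=a;o[:340,370:770]=b
cv2.imwrite("pics/b_z.png",o)
E
```

```text
pk far [ 6.0000e-02 -1.0000e+00  4.1864e+02 -2.6687e+02] -86.79 [[245.0, 143.5], [302.0, 142.5]]
pk near [ 5.0000e-02 -1.0000e+00  3.3680e+02 -2.4551e+02] -86.86 [[240.0, 206.5], [279.0, 205.5]]
pk left [ 1.0000e+00  6.0000e-02  3.7388e+02 -2.1668e+02] 3.22 [[232.5, 150.0], [235.5, 198.0]]
pk right [ 1.0000e+00  7.0000e-02  3.9118e+02 -3.1719e+02] 4.05 [[314.5, 150.0], [314.5, 183.0]]
slab front bottom [ 6.0000e-02 -1.0000e+00  5.2277e+02 -3.4393e+02] -86.73 [[250.0, 49.5], [450.0, 42.5]]
slab left [ 1.0000e+00  4.0000e-02  5.3824e+02 -2.2563e+02] 2.56 [[234.5, 3.0], [235.5, 33.0]]
```

View pics/b_z.png

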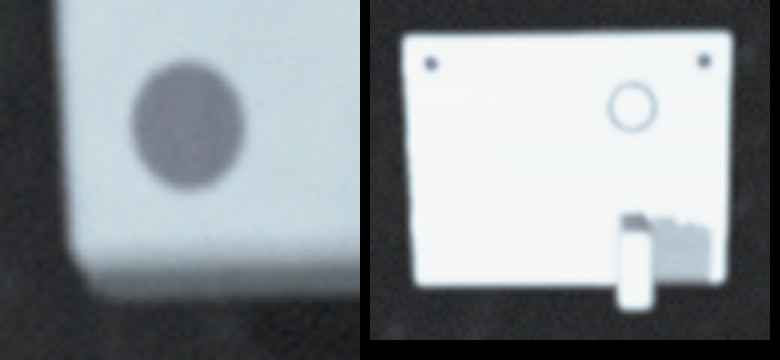

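Run:
```python
from h import *
m=viewer.camera_model("wrist")
print(w(m,(256.3,20.3),60),w(m,(290.5,161.3),5),w(m,(291.2,192),33),w(m,(291.2,211.5),33))
plan([354,-287,60],-86.8)
```

```text
[ 536.6037562  -245.59713619   60.        ] [ 396.79604853 -286.88330459    5.        ] [ 364.65427947 -287.99527833   33.        ] [ 340.30916183 -289.17335289   33.        ]
yaw -88.07 tilt 0.1 rows 4 total d [ -20.9  -17.1 -193.5] tool [ 21.6 193.5  16.1]
[[5.0, 48.0, 4.0], [0, np.float64(-0.3), 0]]
[[5.0, 48.0, 4.0], [0, np.float64(-0.3), 0]]
[[5.0, 48.0, 4.0], [0, np.float64(-0.3), 0]]
[[5.0, 48.0, 4.0], [0, np.float64(-0.3), 0]]
```

>>> send_rows(moves=[[[6,45,5],[0,-0.3,0],60],[[6,45,5],[0,-0.3,0],50],[[6,45,6],[0,-0.3,0],40],[[6,42,6],[0,-0.3,0],36],[[0,0,0],[0,0,0],36]])

```text
time: 2.98
tool_pos: [349.4, -300.3, 73.0]
tcp_rot: [-1.565, 0.004, -3.095]
contact_force: [-0.1, 0.7, 1.2]
grip_width: 36.2
```

Run:
```python
from h import *
st();m=viewer.camera_model("wrist")
im=viewer.capture("wrist");cv2.imwrite("pics/c_wrist.png",im)
plan([352.3,-288.8,30],-86.8)
```

```text
2.98 [ 349.4 -300.3   73. ] [-1.565  0.004 -3.095] [-0.1  0.7  1.2] 36.2
yaw -87.29 tilt 0.59 rows 1 total d [  1.8  12.4 -44.6] tool [ -2.1  44.5 -12.6]
[[-2.0, 45.0, -12.0], [0, np.float64(-0.5), 0]]
```

View pics/c_wrist.png

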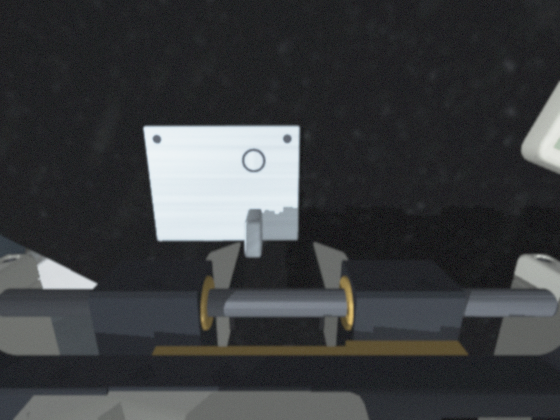

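Run:
```python
from h import *
st();m=viewer.camera_model("wrist")
print(w(m,(254,160),5),w(m,(254.5,212),33),w(m,(253.5,257),33),w(m,(144,126),5),w(m,(299,126),5))
plan([352.3,-288.8,30],-86.8)
```

```text
3.02 [ 350.5 -301.2   74.6] [-1.562  0.006 -3.094] [ 0.5  0.5 -0.6] 35.8
[ 400.11631114 -284.30922139    5.        ] [ 372.8894317  -287.04445969   33.        ] [ 342.94899595 -287.22467762   33.        ] [ 418.66496775 -213.11806486    5.        ] [ 423.39496693 -312.72575837    5.        ]
yaw -87.29 tilt 0.59 rows 1 total d [  1.8  12.4 -44.6] tool [ -2.1  44.5 -12.6]
[[-2.0, 45.0, -12.0], [0, np.float64(-0.5), 0]]
```

>>> send_rows(moves=[[[-2,5,-7],[0,-0.3,0],36],[[-1,5,-5],[0,-0.2,0],36],[[0,0,0],[0,0,0],36]])

```text
time: 3.4
tool_pos: [354.9, -290.1, 67.7]
tcp_rot: [-1.557, 0.01, -3.085]
contact_force: [0.0, 0.3, -0.4]
grip_width: 36.2
```

Run:
```python
from h import *
o=st();M=R.from_euler('xyz',o["tcp_rot"]).as_matrix();print(M.round(4))
plan([353,-288,30],-86.8)
```

```text
3.4 [ 354.9 -290.1   67.7] [-1.557  0.01  -3.085] [ 0.   0.3 -0.4] 36.2
[[-0.9984  0.0111  0.0562]
 [-0.0564 -0.0136 -0.9983]
 [-0.0103 -0.9998  0.0142]]
yaw -86.78 tilt 1.01 rows 1 total d [ -1.9   2.1 -37.7] tool [ 2.2 37.7 -2.7]
[[2.0, 38.0, -2.0], [0, np.float64(0.0), 0]]
```

Add to h.py:
```python
def tilt():
    o=bot.get_obs();M=R.from_euler('xyz',o["tcp_rot"]).as_matrix()
    print("tilt fix deg (tool x,y,z):",np.degrees(M.T@np.cross(M[:,1],[0,0,-1])).round(2))
```

```text
(no output)
```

>>> send_rows(moves=[[[1,15,-1],[-0.8,0,-0.6],36],[[1,14,-1],[0,0,0],36],[[0,5,0],[0,0,0],36],[[0,0,0],[0,0,0],36]])

```text
time: 3.9
tool_pos: [353.8, -288.6, 32.2]
tcp_rot: [-1.571, -0.0, -3.084]
contact_force: [-0.7, -0.4, -0.0]
grip_width: 35.9
```

Run:
```python
from h import *
st();tilt()
plan([353,-288,30],-86.8)
```

```text
3.9 [ 353.8 -288.6   32.2] [-1.571 -0.    -3.084] [-0.7 -0.4 -0. ] 35.9
tilt fix deg (tool x,y,z): [-0.01 -0.    0.01]
yaw -86.71 tilt 0.02 rows 1 total d [-0.8  0.6 -2.2] tool [ 0.7  2.2 -0.6]
[[1.0, 2.0, -1.0], [0, np.float64(0.1), 0]]
```

Close on the rib.

>>> send_rows(moves=[[[0.5,2,0],[0,0,0],20],[[0,0,0],[0,0,0],0],[[0,0,0],[0,0,0],0],[[0,0,0],[0,0,0],0],[[0,0,0],[0,0,0],0]])

```text
time: 4.53
tool_pos: [353.6, -289.0, 30.8]
tcp_rot: [-1.57, 0.001, -3.084]
contact_force: [0.5, 0.2, -1.1]
grip_width: 9.8
```

Run:
```python
from h import *
st();tilt();m=viewer.camera_model("wrist")
im=viewer.capture("wrist");cv2.imwrite("pics/d_wrist.png",im)
for t in ["packer_mark"]:
    r=spot_point("wrist",t); print(t,[(x["point"],round(x["conf"],2),w(m,x["point"],5).round(1)) for x in r[:2]])
```

```text
4.53 [ 353.6 -289.    30.8] [-1.570e+00  1.000e-03 -3.084e+00] [ 0.5  0.2 -1.1] 9.8
tilt fix deg (tool x,y,z): [-0.07 -0.   -0.04]
packer_mark [([275.9, 178.6], 0.7, array([ 400.2, -286. ,    5. ])), ([277.4, 181.0], 0.58, array([ 398.9, -286.8,    5. ]))]
```

View pics/d_wrist.png

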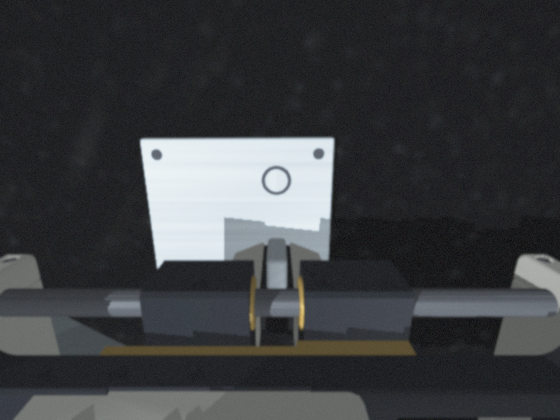

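>>> send_rows(moves=[[[0,-4,0],[0,0,0],0],[[-20,-1,-11],[0,0,0],0],[[-25,0,-11],[0,0,0],0],[[-15,0,-9],[0,0,0],0],[[0,0,0],[0,0,0],0]])

```text
time: 5.25
tool_pos: [413.2, -254.2, 36.9]
tcp_rot: [-1.569, 0.001, -3.085]
contact_force: [-0.1, 0.1, -0.4]
grip_width: 9.9
```

Run:
```python
from h import *
st();tilt();m=viewer.camera_model("wrist")
im=viewer.capture("wrist");cv2.imwrite("pics/e_wrist.png",im)
for t,z in [("packer_mark",9),("corner_top",60),("foot_axis",0)]:
    r=spot_point("wrist",t); print(t,[(x["point"],round(x["conf"],2),w(m,x["point"],z).round(1)) for x in r[:2]])
plan([491.3,-248.1,30],-86.8)
```

```text
5.25 [ 413.2 -254.2   36.9] [-1.569e+00  1.000e-03 -3.085e+00] [-0.1  0.1 -0.4] 9.9
tilt fix deg (tool x,y,z): [-0.1  -0.   -0.07]
packer_mark [([274.6, 178.6], 0.81, array([ 459.4, -250.6,    9. ]))]
corner_top [([276.7, 269.5], 0.31, array([ 432.5, -253.1,   60. ]))]
foot_axis []
yaw -86.91 tilt 0.08 rows 2 total d [79.3  6.9 -6.8] tool [-79.6   6.8  -2.6]
[[-40.0, 3.0, -1.0], [0, np.float64(-0.1), 0]]
[[-40.0, 3.0, -1.0], [0, np.float64(-0.1), 0]]
```

View pics/e_wrist.png

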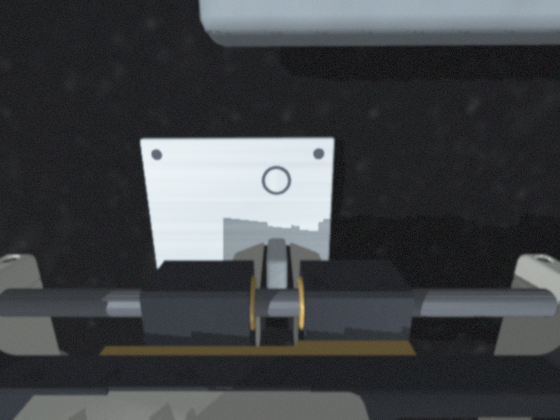

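Run:
```python
from h import *
m=viewer.camera_model("wrist")
ux=np.array([np.cos(.0558),np.sin(.0558)]);uy=np.array([-ux[1],ux[0]])
F=np.array([537.0,-245.5])
P=lambda a,b,z:[*(F+a*ux+b*uy),z]
print(proj(m,[P(-20,20,60),P(-20,20,32),P(0,20,60),P(-20,0,32),P(-20,-60,32),P(-20,0,60)]).round(1))
im=cv2.imread("pics/e_wrist.png");
cv2.imwrite("pics/e_z.png",cv2.resize(im[0:60,180:380],None,fx=4,fy=4,interpolation=cv2.INTER_CUBIC))
for p,z in [((274.6,45),32),((420,42),32),((201,5),60)]:
    q=w(m,p,z)[:2]-F; print((q@ux).round(1),(q@uy).round(1))
```

```text
[[207.4  33.5]
 [221.8  49.7]
 [203.  -39.6]
 [270.3  49.6]
 [415.8  49.4]
 [268.8  33.4]]
-18.3 -1.8
-17.2 -61.4
-11.9 21.5
```

View pics/e_z.png

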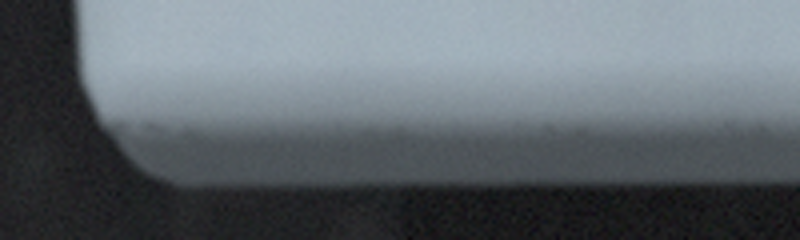

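>>> send_rows(moves=[[[0,4,-1],[-0.1,0,0],0],[[-12,2,-0.5],[0,0,0],0],[[-15,0,0],[0,0,0],0],[[-15,0,0],[0,0,0],0],[[0,0,0],[0,0,0],0]])

```text
time: 6.08
tool_pos: [456.3, -252.3, 30.6]
tcp_rot: [-1.571, 0.001, -3.09]
contact_force: [0.3, -1.9, 0.2]
grip_width: 9.8
```

Run:
```python
from h import *
st();tilt();m=viewer.camera_model("wrist")
plan([492,-247.2,30.5],-86.8)
```

```text
6.08 [ 456.3 -252.3   30.6] [-1.571e+00  1.000e-03 -3.090e+00] [ 0.3 -1.9  0.2] 9.8
tilt fix deg (tool x,y,z): [-0.01 -0.   -0.07]
yaw -87.04 tilt 0.07 rows 1 total d [35.7  5.1 -0.1] tool [-36.    0.2  -3.3]
[[-36.0, 0.0, -3.0], [0, np.float64(-0.2), 0]]
```

>>> send_rows(moves=[[[-12,0,-1],[0,-0.1,0],0],[[-12,0,-1],[0,-0.1,0],0],[[-10,0,-0.5],[0,0,0],0],[[-1,0,0],[0,0,0],0],[[0,0,0],[0,0,0],0]])

```text
time: 6.7
tool_pos: [492.8, -247.5, 30.6]
tcp_rot: [-1.571, 0.0, -3.085]
contact_force: [-1.1, -1.2, 2.4]
grip_width: 9.6
```

Run:
```python
from h import *
st();tilt();m=viewer.camera_model("wrist")
im=viewer.capture("wrist");cv2.imwrite("pics/f_wrist.png",im)
plan([492.2,-248,30.5],-86.8)
viewer.capture("top");r=spot_point("top","corner_top");print(r[0]["point"])
```

```text
6.7 [ 492.8 -247.5   30.6] [-1.571  0.    -3.085] [-1.1 -1.2  2.4] 9.6
tilt fix deg (tool x,y,z): [-0.01  0.   -0.02]
yaw -86.79 tilt 0.03 rows 1 total d [-0.6 -0.5 -0.1] tool [0.7 0.1 0.4]
[[1.0, 0.0, 0.0], [0, np.float64(0.0), 0]]Traceback (most recent call last):
  File "<stdin>", line 5, in <module>
IndexError: list index out of range
```

View pics/f_wrist.png

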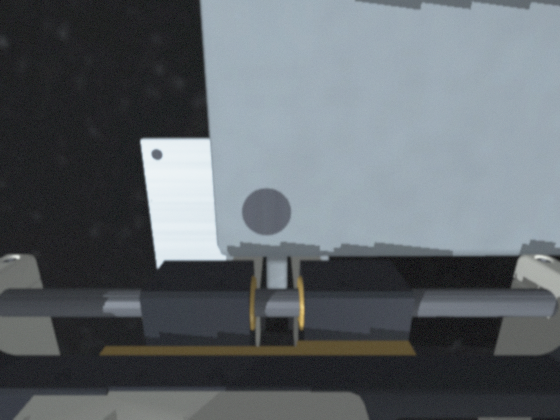

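Run:
```python
from h import *
m=viewer.camera_model("wrist")
a=w(m,(266.5,211.5),60);b=w(m,(276,179.8),5);print(a,b,a-b)
```

```text
[ 538.81782824 -241.23058817   60.        ] [ 538.83870576 -244.60229543    5.        ] [-2.08775187e-02  3.37170726e+00  5.50000000e+01]
```

>>> send_rows(moves=[[[0,0,-2],[0,0,0],0],[[0,0.3,0],[0,0,0],0],[[0,0,0],[0,0,0],14],[[0,0,0],[0,0,0],24],[[0,0,0],[0,0,0],24],[[0,-8,0],[0,0,0],24],[[0,-30,0],[0,0,0],24],[[0,-50,0],[0,0,0],36],[[5,-40,0],[0,0,0],40]])

```text
time: 7.98
tool_pos: [485.6, -244.6, 159.6]
tcp_rot: [-1.576, -0.006, -3.086]
contact_force: [0.7, 0.0, -0.3]
grip_width: 38.3
```

Run:
```python
from h import *
st();tilt();m=viewer.camera_model("wrist")
im=viewer.capture("wrist");cv2.imwrite("pics/g_wrist.png",im)
for t,z in [("corner_top",60),("packer_grip",19),("wedge_grip",21.5),("wedge_nose",0)]:
    r=spot_point("wrist",t); print(t,[(x["point"],round(x["conf"],2),w(m,x["point"],z).round(1)) for x in r[:2]])
```

```text
7.97 [ 485.6 -244.6  159.6] [-1.576 -0.006 -3.086] [ 0.7  0.  -0.3] 38.3
tilt fix deg (tool x,y,z): [0.31 0.   0.34]
corner_top [([275.9, 150.4], 0.59, array([ 537.6, -240.6,   60. ]))]
packer_grip [([281.5, 191.4], 0.67, array([ 495.2, -247.9,   19. ]))]
wedge_grip []
wedge_nose [([100.9, 205.6], 0.9, array([465.2, -68.5,   0. ])), ([383.1, 15.8], 0.16, array([ 646.3, -323.9,    0. ]))]
```

View pics/g_wrist.png

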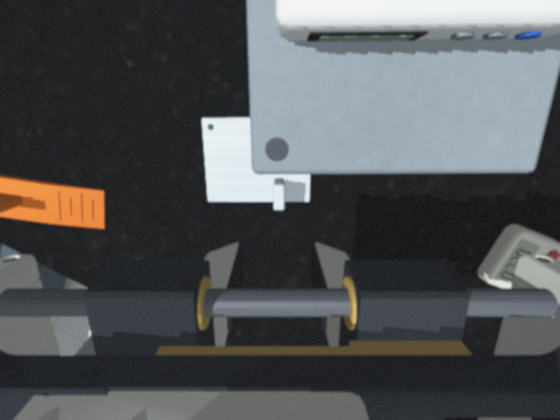

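Run:
```python
from h import *
m=viewer.camera_model("wrist")
ux=np.array([np.cos(.056),np.sin(.056)]);uy=np.array([-ux[1],ux[0]])
S=w(m,(276.5,149.5),60)[:2]
print("spot",S)
for n,p,z,e in [("left edge",(205.5,160),5,70),("near edge",(250,202.5),5,-57),("far edge",(220,117),5,22),("right",(309.8,190),5,-30),("rib",(280,195),33,-45),("slab left",(250.5,130),60,20),("slab front",(400,173),32,-20)]:
    q=w(m,p,z)[:2]-S;print(n,(q@ux).round(1),(q@uy).round(1),"exp",e)
plan([475,0,200],-180-4.5+180)
plan([475,0,200],-180-4.5)
print(bot.get_obs()["joint_positions"].round(2))
```

```text
spot [ 537.81038787 -240.60427083]
left edge -16.7 66.5 exp 70
near edge -58.0 26.1 exp -57
far edge 21.8 50.8 exp 22
right -45.4 -31.5 exp -30
rib -42.6 -2.8 exp -45
slab left 14.1 19.0 exp 20
slab front -23.3 -105.0 exp -20
yaw -86.85 tilt 0.57 rows 9 total d [-10.  244.3  43. ] tool [  -3.1  -41.4 -244.7]
[[-0.0, -5.0, -27.0], [0, np.float64(-9.2), 0]]
[[-5.0, -5.0, -27.0], [0, np.float64(-9.2), 0]]
[[-9.0, -5.0, -26.0], [0, np.float64(-9.2), 0]]
[[-13.0, -5.0, -24.0], [0, np.float64(-9.2), 0]]
[[-16.0, -5.0, -22.0], [0, np.float64(-9.2), 0]]
[[-20.0, -5.0, -19.0], [0, np.float64(-9.2), 0]]
[[-22.0, -5.0, -15.0], [0, np.float64(-9.2), 0]]
[[-25.0, -5.0, -12.0], [0, np.float64(-9.2), 0]]
[[-26.0, -5.0, -7.0], [0, np.float64(-9.2), 0]]
yaw -86.85 tilt 0.57 rows 11 total d [-10.  244.3  43. ] tool [  -3.1  -41.4 -244.7]
[[-0.0, -4.0, -22.0], [0, np.float64(8.9), 0]]
[[3.0, -4.0, -22.0], [0, np.float64(8.9), 0]]
[[6.0, -4.0, -21.0], [0, np.float64(8.9), 0]]
[[10.0, -4.0, -20.0], [0, np.float64(8.9), 0]]
[[13.0, -4.0, -18.0], [0, np.float64(8.9), 0]]
[[15.0, -4.0, -16.0], [0, np.float64(8.9), 0]]
[[18.0, -4.0, -14.0], [0, np.float64(8.9), 0]]
[[19.0, -4.0, -11.0], [0, np.float64(8.9), 0]]
[[21.0, -4.0, -8.0], [0, np.float64(8.9), 0]]
[[22.0, -4.0, -4.0], [0, np.float64(8.9), 0]]
[[22.0, -4.0, -1.0], [0, np.float64(8.9), 0]]
[-0.61  0.47  1.6   0.    1.09  0.91]
```

Run:
```python
from h import *
plan([468,-85,200],-4.5)
```

```text
yaw -86.85 tilt 0.57 rows 9 total d [-17.  159.3  43. ] tool [   8.5  -41.8 -160.2]
[[1.0, -5.0, -18.0], [0, np.float64(-9.2), 0]]
[[-2.0, -5.0, -18.0], [0, np.float64(-9.2), 0]]
[[-5.0, -5.0, -17.0], [0, np.float64(-9.2), 0]]
[[-7.0, -5.0, -16.0], [0, np.float64(-9.2), 0]]
[[-10.0, -5.0, -15.0], [0, np.float64(-9.2), 0]]
[[-12.0, -5.0, -13.0], [0, np.float64(-9.2), 0]]
[[-14.0, -5.0, -11.0], [0, np.float64(-9.2), 0]]
[[-16.0, -5.0, -9.0], [0, np.float64(-9.2), 0]]
[[-17.0, -5.0, -6.0], [0, np.float64(-9.2), 0]]
```

>>> send_rows(moves=[[[1,-5,-18],[0,-9.2,0],40],[[-2,-5,-18],[0,-9.2,0],40],[[-5,-5,-17],[0,-9.2,0],40],[[-7,-5,-16],[0,-9.2,0],40],[[-10,-5,-15],[0,-9.2,0],40],[[-12,-5,-13],[0,-9.2,0],40],[[-14,-5,-11],[0,-9.2,0],40],[[-16,-5,-9],[0,-9.2,0],40],[[-17,-5,-6],[0,-9.2,0],40],[[0,0,0],[0,0,0],40]])

```text
time: 9.48
tool_pos: [457.4, -76.8, 190.1]
tcp_rot: [-1.608, 0.02, -1.597]
contact_force: [0.0, -0.0, -0.7]
grip_width: 39.8
```

Run:
```python
from h import *
st();tilt();m=viewer.camera_model("wrist")
im=viewer.capture("wrist");cv2.imwrite("pics/h_wrist.png",im)
for t,z in [("wedge_grip",21.5),("wedge_nose",0)]:
    r=spot_point("wrist",t); print(t,[(x["point"],round(x["conf"],2),w(m,x["point"],z).round(1)) for x in r[:2]])
```

```text
9.47 [457.4 -76.8 190.1] [-1.608  0.02  -1.597] [ 0.  -0.  -0.7] 39.8
tilt fix deg (tool x,y,z): [ 2.15 -0.   -1.12]
wedge_grip [([294.1, 98.7], 0.81, array([470.5,  17.8,  21.5]))]
wedge_nose [([318.5, 339.3], 0.34, array([ 498.9, -266.1,    0. ]))]
```

View pics/h_wrist.png

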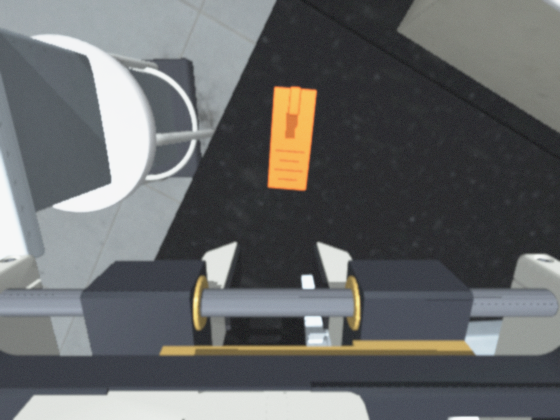

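Run:
```python
from h import *
m=viewer.camera_model("wrist")
a,b,c,d=[w(m,p,z)[:2] for p,z in [((275,87),7.5),((316,89.5),7.5),((268.5,187),1),((307,190.5),1)]]
print(a,b,c,d)
t=(a+b)/2;n=(c+d)/2;v=t-n;u=v/np.linalg.norm(v);print("len",np.linalg.norm(v),"yaw",np.degrees(np.arctan2(-v[0],v[1])),"origin",t-13*u, n+87*u)
v=b-a;print("yaw2",np.degrees(np.arctan2(v[1],v[0])),np.linalg.norm(v));v=d-c;print(np.degrees(np.arctan2(v[1],v[0])),np.linalg.norm(v))
print("rib top",w(m,(295.5,88),35.5),w(m,(293.5,115),35.5))
plan([469,19,60],-4.7,5)
```

```text
[453.20972094  28.37091853] [492.78612663  24.87620805] [442.98648869 -71.89968015] [484.43678396 -76.56438087]
len 101.28220937768543 yaw -5.26068091000161 origin [471.80598951  13.67832121] [471.68842725  12.40151268]
yaw2 -5.046293335429638 39.730402571273956
-6.420892234808116 41.71194566203819
rib top [472.40663014  24.48194101  35.5       ] [470.35748376   1.67533374  35.5       ]
yaw -1.63 tilt 2.38 rows 5 total d [  11.2   97.1 -130.2] tool [-94.9 131.6  13.3]
[[-19.0, 26.0, 2.0], [0, np.float64(0.6), 0]]
[[-19.0, 26.0, 1.0], [0, np.float64(0.6), 0]]
[[-20.0, 26.0, 1.0], [0, np.float64(0.6), 0]]
[[-20.0, 26.0, 1.0], [0, np.float64(0.6), 0]]
[[-20.0, 26.0, 1.0], [0, np.float64(0.6), 0]]
```

>>> send_rows(moves=[[[-15,15,2],[2.1,1,-1.1],40],[[-20,28,2],[0,1.2,0],40],[[-20,30,2],[0,1.2,0],36],[[-20,30,2],[0,0,0],36],[[-15,25,2],[0,0,0],36],[[0,0,0],[0,0,0],36]])

```text
time: 10.38
tool_pos: [475.5, 8.3, 56.7]
tcp_rot: [-1.57, -0.003, -1.681]
contact_force: [0.6, 0.6, 0.6]
grip_width: 35.9
```

Run:
```python
from h import *
st();tilt();m=viewer.camera_model("wrist")
im=viewer.capture("wrist");cv2.imwrite("pics/i_wrist.png",im)
r=spot_point("wrist","wedge_grip"); print([(x["point"],round(x["conf"],2),w(m,x["point"],21.5).round(1)) for x in r[:2]])
plan([471.5,14,32],-5.2,2)
```

```text
10.38 [475.5   8.3  56.7] [-1.57  -0.003 -1.681] [0.6 0.6 0.6] 35.9
tilt fix deg (tool x,y,z): [-0.03 -0.    0.15]
[([266.8, 241.7], 0.83, array([471.1,  14.4,  21.5]))]
yaw -6.31 tilt 0.3 rows 2 total d [ -5.2   6.5 -26.6] tool [-5.9 26.5 -6. ]
[[-3.0, 13.0, -3.0], [0, np.float64(-0.6), 0]]
[[-3.0, 13.0, -3.0], [0, np.float64(-0.6), 0]]
```

View pics/i_wrist.png

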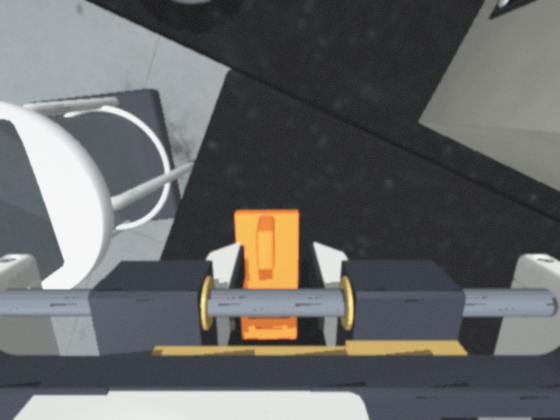

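Good agreement (rib at (266,246), jaws' middle at about 278). Descend and grip.

>>> send_rows(moves=[[[-3,8,-3],[0,-0.6,0],36],[[-2,8,-2],[0,-0.5,0.1],36],[[-1,8,0],[0,0,0],36],[[0,0,0],[0,0,0],36]])

```text
time: 10.98
tool_pos: [473.5, 12.5, 35.1]
tcp_rot: [-1.562, -0.001, -1.663]
contact_force: [-1.1, 0.3, 0.4]
grip_width: 36.0
```

Run:
```python
from h import *
st();tilt()
plan([471.5,14,32],-5.2,1)
```

```text
10.97 [473.5  12.5  35.1] [-1.562e+00 -1.000e-03 -1.663e+00] [-1.1  0.3  0.4] 36.0
tilt fix deg (tool x,y,z): [-0.5  -0.    0.08]
yaw -5.31 tilt 0.5 rows 1 total d [-2.   1.5 -3.1] tool [-1.3  3.1 -2.1]
[[-1.0, 3.0, -2.0], [0, np.float64(-0.1), 0]]
```

>>> send_rows(moves=[[[-1,2.5,-2],[-0.5,0,0.1],30],[[0,0,0],[0,0,0],20],[[0,0,0],[0,0,0],0],[[0,0,0],[0,0,0],0],[[0,0,0],[0,0,0],0]])

```text
time: 11.6
tool_pos: [471.8, 13.7, 32.8]
tcp_rot: [-1.571, 0.0, -1.663]
contact_force: [0.4, 0.1, -1.0]
grip_width: 9.8
```

Run:
```python
from h import *
st();tilt()
# target pre-insertion: foot F, plinth yaw 3.2
ux=np.array([np.cos(.056),np.sin(.056)]);uy=np.array([-ux[1],ux[0]])
F=np.array([537.6,-243.5]);print(F+125*uy)
plan([*(F+125*uy),55],3.2)
```

```text
11.6 [471.8  13.7  32.8] [-1.571  0.    -1.663] [ 0.4  0.1 -1. ] 9.8
tilt fix deg (tool x,y,z): [-0.01  0.   -0.02]
[ 530.60365809 -118.69594878]
yaw -5.31 tilt 0.02 rows 3 total d [  58.8 -132.4   22.2] tool [126.4 -22.2  70.8]
[[42.0, -7.0, 24.0], [0, np.float64(-2.8), 0]]
[[43.0, -7.0, 21.0], [0, np.float64(-2.8), 0]]
[[44.0, -7.0, 19.0], [0, np.float64(-2.8), 0]]
```

>>> send_rows(moves=[[[0,-15,0],[0,0,0],0],[[25,-7,14],[0,-2.1,0],0],[[32,0,18],[0,-2.1,0],0],[[34,0,16],[0,-2.1,0],0],[[34,0,17],[0,-2.1,0],0],[[0,0,0],[0,0,0],0]])

```text
time: 12.35
tool_pos: [534.4, -116.7, 55.6]
tcp_rot: [-1.57, -0.0, -1.51]
contact_force: [0.0, 0.5, -0.7]
grip_width: 10.0
```

Run:
```python
from h import *
st();tilt()
plan([530.6,-118.2,45],3.2)
im=viewer.capture("top");cv2.imwrite("pics/j_top.png",cv2.resize(im[150:270,190:350],None,fx=4,fy=4,interpolation=cv2.INTER_CUBIC))
im=viewer.capture("wrist");cv2.imwrite("pics/j_wrist.png",im)
```

```text
12.35 [ 534.4 -116.7   55.6] [-1.57 -0.   -1.51] [ 0.   0.5 -0.7] 10.0
tilt fix deg (tool x,y,z): [-0.03  0.    0.01]
yaw 3.46 tilt 0.03 rows 1 total d [ -3.8  -1.5 -10.6] tool [ 1.3 10.6 -3.9]
[[1.0, 11.0, -4.0], [0, np.float64(0.3), 0]]
```

View pics/j_wrist.png

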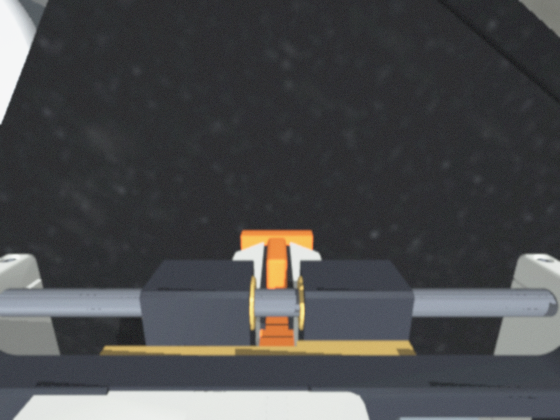

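View pics/j_top.png

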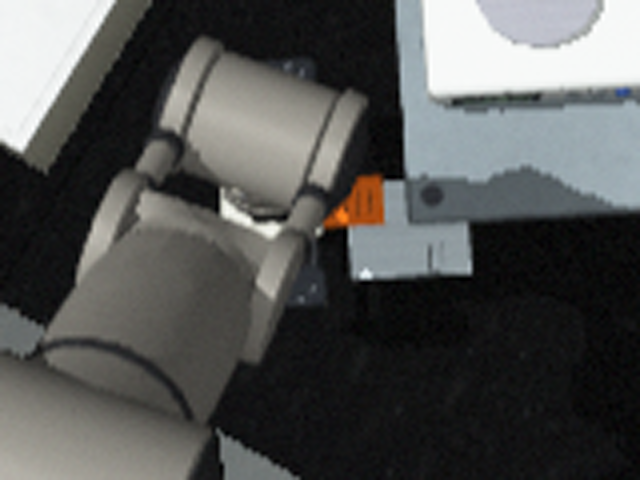

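>>> send_rows(moves=[[[0,5,-2],[0,0.2,0],0],[[0,5,-1],[0,0,0],0],[[0,4.5,0],[0,0,0],0],[[0,1.2,0],[0,0,0],0],[[0,0,0],[0,0,0],0]])

```text
time: 13.08
tool_pos: [527.8, -111.4, 38.0]
tcp_rot: [-1.576, 0.003, -1.51]
contact_force: [0.6, -0.3, -0.6]
grip_width: 9.8
```

Run:
```python
from h import *
for i in range(1):
    st()
tilt()
m=viewer.camera_model("top");im=viewer.capture("top");cv2.imwrite("pics/k_top.png",cv2.resize(im[150:270,190:350],None,fx=5,fy=5,interpolation=cv2.INTER_CUBIC))
for t,z in [("corner_top",60),("wedge_nose",5)]:
    r=spot_point("top",t); print(t,[(x["point"],round(x["conf"],2),w(m,x["point"],z).round(1)) for x in r[:2]])
st();plan([530.6,-118.2,37.8],3.2)
```

```text
13.07 [ 527.8 -111.4   38. ] [-1.576  0.003 -1.51 ] [ 0.6 -0.3 -0.6] 9.8
tilt fix deg (tool x,y,z): [ 0.27  0.   -0.16]
corner_top [([295.9, 198.8], 0.66, array([ 536.9, -235.4,   60. ]))]
wedge_nose [([285.0, 200.3], 0.5, array([ 540.3, -201.5,    5. ]))]
13.22 [ 528.  -111.6   38.2] [-1.575  0.003 -1.51 ] [ 0.4 -0.1 -0.1] 9.8
yaw 3.48 tilt 0.29 rows 1 total d [ 2.6 -6.6 -0.4] tool [6.8 0.4 2.2]
[[7.0, 0.0, 2.0], [0, np.float64(0.3), 0]]
```

View pics/k_top.png

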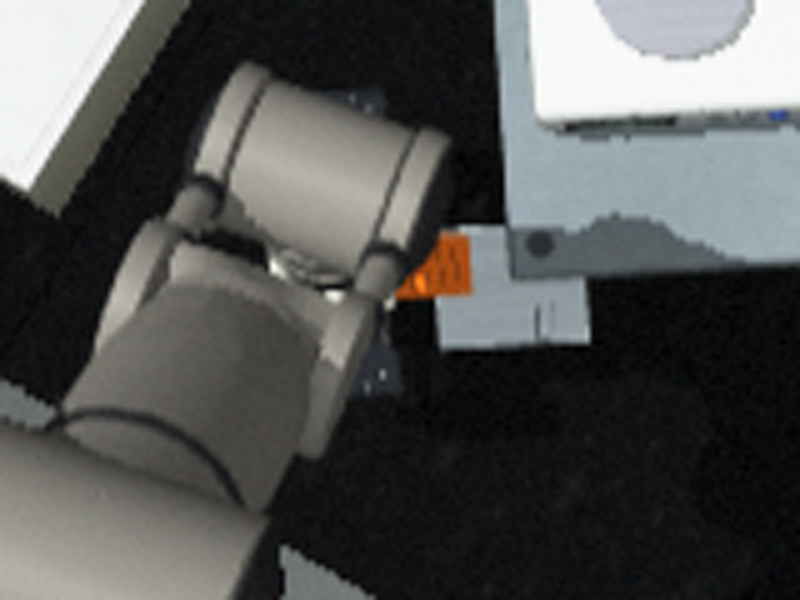

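>>> send_rows(moves=[[[6,0,2],[0.3,0.3,-0.2],0],[[9,0,0.5],[0,0,0],0],[[10,0,0],[0,0,0],0],[[8,0,0],[0,0,0],0],[[5,0,0],[0,0,0],0],[[0,0,0],[0,0,0],0]])

```text
time: 13.98
tool_pos: [533.2, -153.1, 38.5]
tcp_rot: [-1.569, -0.002, -1.517]
contact_force: [0.1, -0.3, -0.2]
grip_width: 9.9
```

Run:
```python
from h import *
o=st();tilt()
ux=np.array([np.cos(.056),np.sin(.056)]);uy=np.array([-ux[1],ux[0]])
q=o["tool_pos"][:2]-np.array([537.8,-243]);print("x'",q@ux,"y'",q@uy)
plan([530.6,-118.2,37.8],3.2)
```

```text
13.97 [ 533.2 -153.1   38.5] [-1.569 -0.002 -1.517] [ 0.1 -0.3 -0.2] 9.9
tilt fix deg (tool x,y,z): [-0.12  0.    0.09]
x' 0.3982574564321964 y' 90.02494827587529
yaw 3.08 tilt 0.15 rows 1 total d [-2.6 34.9 -0.7] tool [-35.    0.7  -0.7]
[[-35.0, 1.0, -1.0], [0, np.float64(-0.1), 0]]
```

>>> send_rows(moves=[[[1.5,0.4,0],[-0.1,0,0.1],0],[[1.5,0.4,0],[0,0,0],0],[[1.5,0.4,0],[0,0,0],0],[[0,0,0],[0,0,0],0]])

```text
time: 14.48
tool_pos: [533.6, -156.8, 37.7]
tcp_rot: [-1.57, 0.001, -1.516]
contact_force: [0.2, 0.3, 0.1]
grip_width: 9.8
```

>>> send_rows(moves=[[[1.5,0.4,0],[0,0,0],0],[[1.5,0.4,0],[0,0,0],0],[[0,0,0],[0,0,0],0]])

```text
time: 14.85
tool_pos: [534.1, -159.1, 37.8]
tcp_rot: [-1.569, 0.001, -1.516]
contact_force: [-0.0, -0.7, 0.7]
grip_width: 9.8
```

>>> send_rows(moves=[[[1.5,0.6,0],[0,0,0],0],[[1.5,0.6,0],[0,0,0],0],[[0,0,0],[0,0,0],0]])

```text
time: 15.22
tool_pos: [534.6, -161.0, 37.8]
tcp_rot: [-1.568, 0.003, -1.516]
contact_force: [-0.9, -0.1, 0.6]
grip_width: 9.9
```

>>> send_rows(moves=[[[1.5,0.8,0],[0,0,0],0],[[1.5,0.8,0],[0,0,0],0],[[1.5,0.8,0],[0,0,0],0]])

```text
time: 15.6
tool_pos: [535.5, -163.3, 37.7]
tcp_rot: [-1.567, 0.005, -1.516]
contact_force: [-1.7, 7.1, 10.7]
grip_width: 9.6
```

>>> send_rows(moves=[[[0,-0.6,0],[-0.2,0,0.2],0],[[0,0,0],[0,0,0],0]])

```text
time: 15.85
tool_pos: [535.5, -163.5, 38.2]
tcp_rot: [-1.57, 0.009, -1.516]
contact_force: [0.0, 2.0, 1.3]
grip_width: 9.9
```

Run:
```python
from h import *
o=st();tilt()
m=viewer.camera_model("top");im=viewer.capture("top");cv2.imwrite("pics/l_top.png",cv2.resize(im[150:270,190:350],None,fx=5,fy=5,interpolation=cv2.INTER_CUBIC))
im=viewer.capture("scene");cv2.imwrite("pics/l_scene.png",cv2.resize(im[190:290,220:400],None,fx=4,fy=4,interpolation=cv2.INTER_CUBIC))
st()
```

```text
15.85 [ 535.5 -163.5   38.2] [-1.57   0.009 -1.516] [0.  2.  1.3] 9.9
tilt fix deg (tool x,y,z): [-0.02  0.   -0.49]
15.95 [ 535.5 -163.6   38.2] [-1.57   0.009 -1.516] [0.2 0.2 1.2] 9.9
```

View pics/l_top.png

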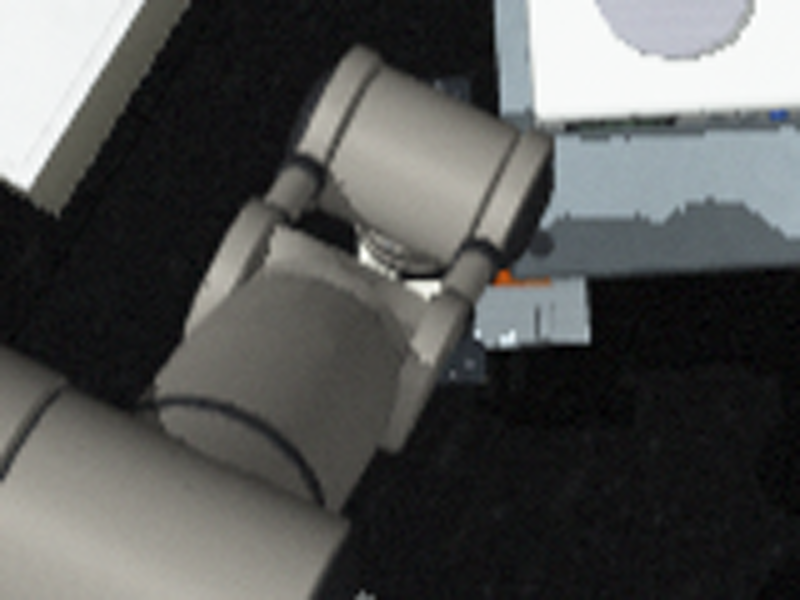

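View pics/l_scene.png

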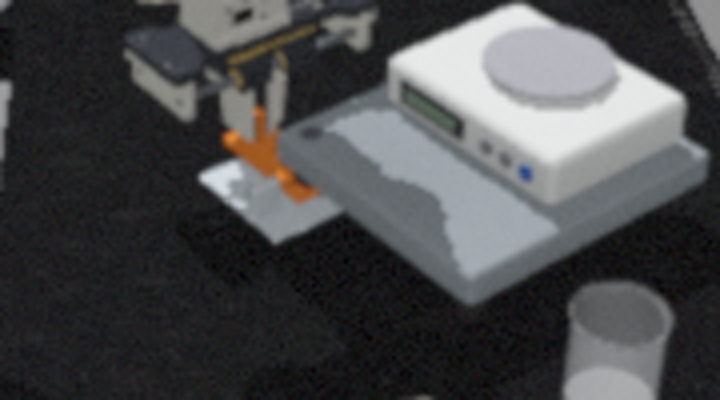

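Run:
```python
from h import *
m=viewer.camera_model("top")
ux=np.array([np.cos(.056),np.sin(.056)]);uy=np.array([-ux[1],ux[0]])
S=w(m,(190+540/5,150+243/5),60)[:2];print(S)
for p,z in [((525,285),6.5),((550,280),6.5)]:
    q=w(m,(190+p[0]/5,150+p[1]/5),z)[:2]-S;print(q@ux,q@uy)
```

```text
[ 537.5819128  -242.13812703]
-19.135443216330042 8.836187174961367
-16.662295162442152 -7.7450850762807315
```

>>> send_rows(moves=[[[0.5,0,0],[0,0,-0.5],0],[[0,0,0],[0,0,0],0]])

```text
time: 16.2
tool_pos: [535.2, -164.2, 37.7]
tcp_rot: [-1.571, -0.001, -1.516]
contact_force: [0.0, 1.0, 1.0]
grip_width: 10.1
```

>>> send_rows(moves=[[[1.5,0.3,0],[0,0,0],0],[[1.5,0.3,0],[0,0,0],0]])

```text
time: 16.45
tool_pos: [535.7, -166.6, 37.7]
tcp_rot: [-1.57, 0.0, -1.516]
contact_force: [-0.3, 3.2, 4.9]
grip_width: 9.9
```

>>> send_rows(moves=[[[1.5,0.3,0],[0,0,0],0],[[1.5,0.3,0],[0,0,0],0]])

```text
time: 16.7
tool_pos: [536.1, -169.2, 37.7]
tcp_rot: [-1.57, 0.001, -1.516]
contact_force: [-0.0, 3.6, 5.7]
grip_width: 9.6
```

>>> send_rows(moves=[[[1.5,0.3,0],[0,0,0],0],[[1.5,0.3,0],[0,0,0],0]])

```text
time: 16.95
tool_pos: [536.6, -171.9, 37.7]
tcp_rot: [-1.569, 0.001, -1.516]
contact_force: [1.0, 3.7, 5.6]
grip_width: 9.8
```

>>> send_rows(moves=[[[1.5,0.05,0],[0,0,0],0],[[1.5,0.05,0],[0,0,0],0]])

```text
time: 17.2
tool_pos: [536.8, -175.2, 37.7]
tcp_rot: [-1.569, 0.001, -1.516]
contact_force: [-0.0, 2.9, 4.5]
grip_width: 9.8
```

>>> send_rows(moves=[[[1.5,0.05,0],[0,0,0],0],[[1.5,0.05,0],[0,0,0],0]])

```text
time: 17.45
tool_pos: [537.1, -178.3, 37.7]
tcp_rot: [-1.569, 0.001, -1.516]
contact_force: [0.3, 3.5, 4.0]
grip_width: 9.8
```

>>> send_rows(moves=[[[1.5,0.05,0],[0,0,0],0],[[1.5,0.05,0],[0,0,0],0]])

```text
time: 17.7
tool_pos: [537.3, -181.4, 37.7]
tcp_rot: [-1.569, 0.001, -1.516]
contact_force: [-0.8, 3.5, 4.5]
grip_width: 10.0
```

>>> send_rows(moves=[[[1.5,-0.15,-0.3],[0,0,0],0],[[1.5,-0.1,-0.3],[0,0,0],0]])

```text
time: 17.95
tool_pos: [536.8, -184.9, 37.7]
tcp_rot: [-1.569, 0.001, -1.516]
contact_force: [0.4, 2.2, 2.2]
grip_width: 9.4
```

Run:
```python
from h import *
o=st();tilt()
im=viewer.capture("top");cv2.imwrite("pics/m_top.png",cv2.resize(im[150:270,190:350],None,fx=5,fy=5,interpolation=cv2.INTER_CUBIC))
st()
```

```text
17.95 [ 536.8 -184.9   37.7] [-1.569e+00  1.000e-03 -1.516e+00] [0.4 2.2 2.2] 9.4
tilt fix deg (tool x,y,z): [-0.13  0.   -0.06]
18.0 [ 536.8 -185.1   37.7] [-1.569e+00  1.000e-03 -1.516e+00] [0.4 0.2 3.1] 9.6
```

View pics/m_top.png

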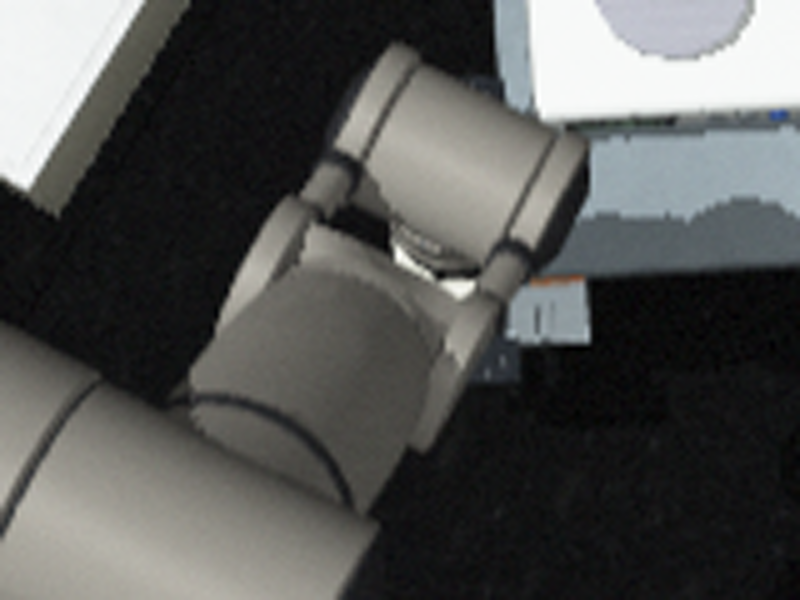

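>>> send_rows(moves=[[[1.5,-0.05,-0.2],[0,0,0],0],[[1.5,-0.05,-0.2],[0,0,0],0]])

```text
time: 18.25
tool_pos: [536.5, -188.3, 37.8]
tcp_rot: [-1.569, 0.001, -1.516]
contact_force: [-0.3, 1.4, 2.9]
grip_width: 10.0
```

>>> send_rows(moves=[[[1.5,0,-0.2],[0,0,0],0],[[1.5,0,-0.2],[0,0,0],0]])

```text
time: 18.5
tool_pos: [536.2, -191.4, 37.8]
tcp_rot: [-1.569, 0.001, -1.517]
contact_force: [1.3, 4.0, 3.3]
grip_width: 9.7
```

>>> send_rows(moves=[[[1.5,0,-0.2],[0,0,0],0],[[1.5,0,-0.2],[0,0,0],0]])

```text
time: 18.75
tool_pos: [535.9, -193.3, 37.7]
tcp_rot: [-1.569, 0.003, -1.517]
contact_force: [0.7, 7.3, 4.6]
grip_width: 9.8
```

>>> send_rows(moves=[[[1.2,-0.05,-0.1],[0,0,0],0]])

```text
time: 18.88
tool_pos: [535.9, -193.5, 37.8]
tcp_rot: [-1.569, 0.005, -1.516]
contact_force: [1.5, 8.2, 4.2]
grip_width: 9.7
```

>>> send_rows(moves=[[[1.2,-0.05,-0.1],[0,0,0],0]])

```text
time: 19.0
tool_pos: [535.8, -193.6, 37.8]
tcp_rot: [-1.57, 0.006, -1.516]
contact_force: [0.9, 7.6, 4.5]
grip_width: 9.8
```

>>> send_rows(moves=[[[1.3,-0.15,0],[0,0,-0.1],0]])

```text
time: 19.12
tool_pos: [535.8, -193.8, 37.9]
tcp_rot: [-1.57, 0.006, -1.516]
contact_force: [1.0, 8.7, 3.6]
grip_width: 9.9
```

>>> send_rows(moves=[[[1.4,-0.1,0],[0,0,-0.1],0],[[1.4,-0.1,0],[0,0,-0.1],0]])

```text
time: 19.38
tool_pos: [535.7, -194.0, 37.8]
tcp_rot: [-1.571, 0.006, -1.515]
contact_force: [0.7, 9.1, 4.9]
grip_width: 9.9
```

>>> send_rows(moves=[[[0.5,0,0],[0,0,0],0],[[0.3,0,0],[0,0,0],14],[[0,0,0],[0,0,0],24],[[0,0,0],[0,0,0],24],[[0,0,0],[0,0,0],24]])

```text
time: 20.0
tool_pos: [535.2, -195.6, 37.0]
tcp_rot: [-1.572, 0.006, -1.515]
contact_force: [0.3, 0.9, -0.1]
grip_width: 23.9
```

>>> send_rows(moves=[[[0,-6,0],[0,0,-0.3],24],[[0,-25,0],[0,0,0],24],[[-5,-45,0],[0,0,0],30],[[-5,-45,0],[0,0,0],30],[[0,0,0],[0,0,0],30]])

```text
time: 20.62
tool_pos: [534.8, -185.7, 162.7]
tcp_rot: [-1.572, -0.001, -1.516]
contact_force: [0.8, -0.9, -0.4]
grip_width: 29.7
```

Run:
```python
from h import *
o=st();tilt()
im=viewer.capture("top");cv2.imwrite("pics/n_top.png",cv2.resize(im[150:270,190:350],None,fx=5,fy=5,interpolation=cv2.INTER_CUBIC))
im=viewer.capture("wrist");cv2.imwrite("pics/n_wrist.png",im)
im=viewer.capture("scene");cv2.imwrite("pics/n_scene.png",cv2.resize(im[190:290,220:400],None,fx=4,fy=4,interpolation=cv2.INTER_CUBIC))
```

```text
20.62 [ 534.8 -185.7  162.7] [-1.572e+00 -1.000e-03 -1.516e+00] [ 0.8 -0.9 -0.4] 29.7
tilt fix deg (tool x,y,z): [0.1  0.   0.05]
```

View pics/n_wrist.png

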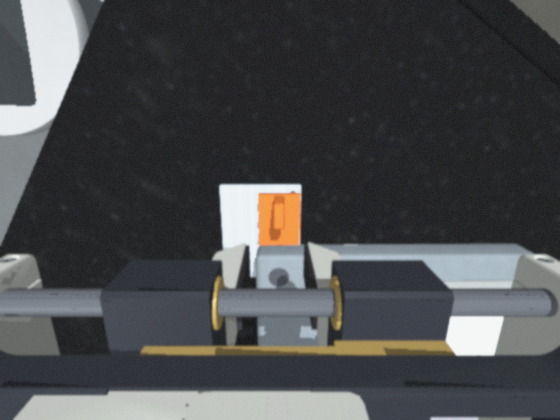

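View pics/n_top.png

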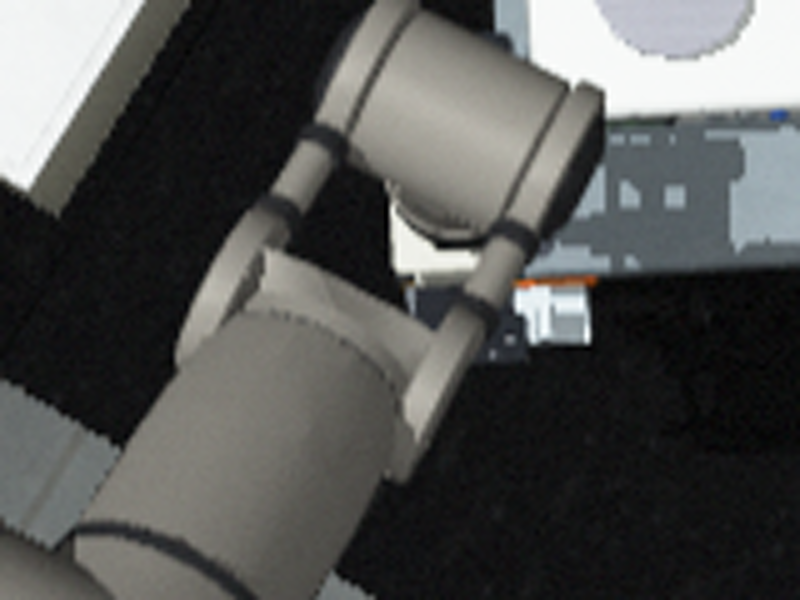

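View pics/n_scene.png

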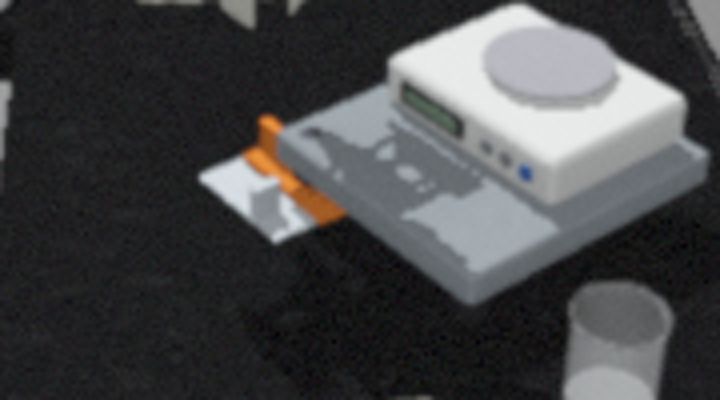

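Run:
```python
from h import *
m=viewer.camera_model("wrist");print(w(m,(279,277),60))
plan([537.7,-243,95],3.2)
```

```text
[ 537.47144614 -238.82828638   60.        ]
yaw 3.14 tilt 0.57 rows 2 total d [  5.2 -58.  -63. ] tool [58.5 62.8  2.6]
[[29.0, 32.0, 1.0], [0, np.float64(-0.0), 0]]
[[29.0, 32.0, 1.0], [0, np.float64(-0.0), 0]]
```

>>> send_rows(moves=[[[20,0,1],[0,0,0],0],[[20,5,1],[0,0,0],0],[[15,20,0],[0,0,0],0],[[0,20,0],[0,0,0],0],[[0,15,0],[0,0,0],0],[[0,0,0],[0,0,0],0]])

```text
time: 21.52
tool_pos: [534.0, -245.9, 87.4]
tcp_rot: [-1.589, 0.009, -1.52]
contact_force: [-0.2, -0.8, -0.2]
grip_width: 0.6
```

Run:
```python
from h import *
st();tilt();plan([537.7,-243,83],3.2,3)
```

```text
21.52 [ 534.  -245.9   87.4] [-1.589  0.009 -1.52 ] [-0.2 -0.8 -0.2] 0.6
tilt fix deg (tool x,y,z): [ 1.03  0.   -0.49]
yaw 2.94 tilt 1.15 rows 3 total d [ 3.7  2.9 -4.4] tool [-2.6  4.3  3.9]
[[-1.0, 1.0, 1.0], [0, np.float64(-0.1), 0]]
[[-1.0, 1.0, 1.0], [0, np.float64(-0.1), 0]]
[[-1.0, 1.0, 1.0], [0, np.float64(-0.1), 0]]
```

>>> send_rows(moves=[[[-2,0,2],[1,0,-0.5],0],[[-0.5,1.5,1],[0,0,0],0],[[0,1,0],[0,0,0],0],[[0,1,0],[0,0,0],0]])

```text
time: 22.02
tool_pos: [538.1, -243.2, 85.4]
tcp_rot: [-1.567, -0.003, -1.519]
contact_force: [0.4, 0.6, 0.0]
grip_width: 0.5
```

>>> send_rows(moves=[[[0,1,0],[0,0,0],0],[[0,0.8,0],[0,0,0],0]])

```text
time: 22.28
tool_pos: [538.3, -243.2, 83.8]
tcp_rot: [-1.567, -0.003, -1.518]
contact_force: [-0.9, 0.6, -0.5]
grip_width: 0.7
```

>>> send_rows(moves=[[[0,0.7,0],[0,0,0],0],[[0,0.7,0],[0,0,0],0]])

```text
time: 22.52
tool_pos: [538.4, -243.3, 82.3]
tcp_rot: [-1.567, -0.003, -1.518]
contact_force: [-1.0, 0.1, -0.8]
grip_width: 0.2
```

>>> send_rows(moves=[[[0,0.7,0],[0,0,0],0]])

```text
time: 22.65
tool_pos: [538.3, -243.3, 81.6]
tcp_rot: [-1.567, -0.003, -1.518]
contact_force: [-0.8, 0.4, 4.7]
grip_width: 0.7
```

>>> send_rows(moves=[[[0,0.7,0],[0,0,0],0]])

```text
time: 22.78
tool_pos: [538.3, -243.3, 81.6]
tcp_rot: [-1.567, -0.003, -1.518]
contact_force: [-3.4, 1.5, 8.4]
grip_width: 0.2
```

>>> send_rows(moves=[[[0,0.8,0],[0,0,0],0],[[0,0.8,0],[0,0,0],0]])

```text
time: 23.02
tool_pos: [538.3, -243.3, 81.6]
tcp_rot: [-1.566, -0.004, -1.518]
contact_force: [-1.8, 1.2, 6.4]
grip_width: 0.5
```

>>> send_rows(moves=[[[0,0.8,0],[0,0,0],0],[[0,0.8,0],[0,0,0],0],[[0,0.8,0],[0,0,0],0]])

```text
time: 23.4
tool_pos: [538.3, -243.3, 81.6]
tcp_rot: [-1.565, -0.004, -1.518]
contact_force: [-2.6, 0.7, 6.9]
grip_width: 0.5
```

Slightly firmer, to sit clearly near 10 N.

>>> send_rows(moves=[[[0,1.1,0],[0,0,0],0],[[0,1.2,0],[0,0,0],0]])

```text
time: 23.65
tool_pos: [538.3, -243.2, 81.5]
tcp_rot: [-1.565, -0.005, -1.518]
contact_force: [-3.2, 2.5, 9.9]
grip_width: 0.6
```

>>> send_rows(moves=[[[0,1.2,0],[0,0,0],0],[[0,1.2,0],[0,0,0],0],[[0,1.2,0],[0,0,0],0],[[0,1.2,0],[0,0,0],0]])

```text
time: 24.15
tool_pos: [538.3, -243.2, 81.5]
tcp_rot: [-1.563, -0.006, -1.518]
contact_force: [-3.9, 1.5, 8.5]
grip_width: 0.5
```

>>> send_rows(moves=[[[0,-3,0],[0,0,0],0],[[0,-15,0],[0,0,0],0],[[0,-40,0],[0,0,0],0],[[-10,-40,0],[0,0,0],0],[[-40,0,-30],[0,0,0],0],[[-50,0,-30],[0,0,0],0],[[-50,0,-20],[0,0,0],0],[[0,0,0],[0,0,0],0]])

```text
time: 25.15
tool_pos: [448.5, -94.5, 186.0]
tcp_rot: [-1.556, -0.01, -1.52]
contact_force: [0.0, 0.1, 0.8]
grip_width: 0.3
```

Run:
```python
from h import *
st()
m=viewer.camera_model("top");im=viewer.capture("top");cv2.imwrite("pics/o_top.png",cv2.resize(im[150:270,190:350],None,fx=5,fy=5,interpolation=cv2.INTER_CUBIC))
for t,z in [("corner_top",60),("packer_grip",19),("wedge_grip",26.5),("plinth",0),("timer",0),("beaker",0),("petri",0)]:
    r=spot_point("top",t); print(t,[(x["point"],round(x["conf"],2),w(m,x["point"],z).round(1)) for x in r[:1]])
im=viewer.capture("scene");cv2.imwrite("pics/o_scene.png",cv2.resize(im[190:290,220:400],None,fx=4,fy=4,interpolation=cv2.INTER_CUBIC))
```

```text
25.15 [448.5 -94.5 186. ] [-1.556 -0.01  -1.52 ] [0.  0.1 0.8] 0.3
corner_top [([298.0, 195.2], 0.98, array([ 548.6, -242.1,   60. ]))]
packer_grip [([297.1, 214.5], 0.77, array([ 491.6, -240.8,   19. ]))]
wedge_grip [([279.7, 200.2], 0.73, array([ 537.3, -184. ,   26.5]))]
plinth [([323.2, 169.5], 0.6, array([ 645.4, -328.5,    0. ]))]
timer [([371.1, 234.5], 0.64, array([ 429.3, -483.5,    0. ]))]
beaker [([384.8, 184.8], 0.63, array([ 594.7, -532.4,    0. ]))]
petri [([172.6, 225.9], 0.84, array([454.3, 166.5,   0. ]))]
```

View pics/o_top.png

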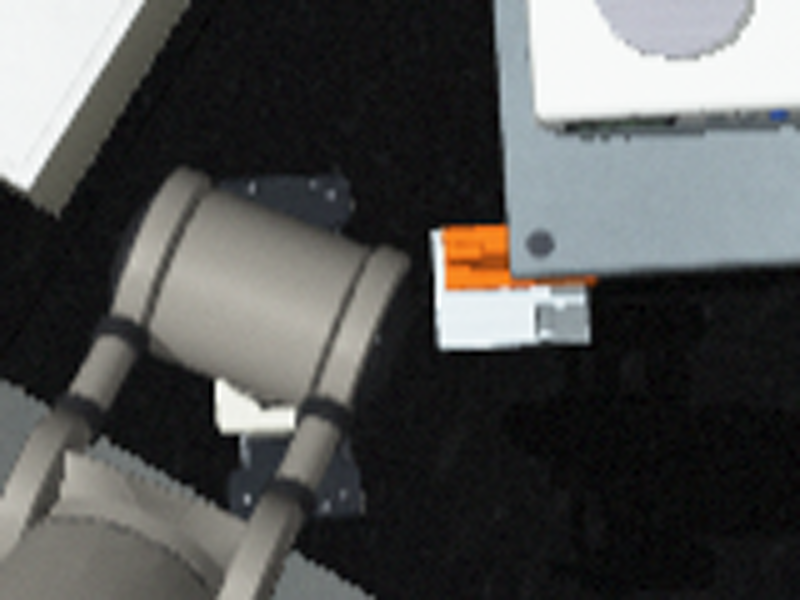

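View pics/o_scene.png

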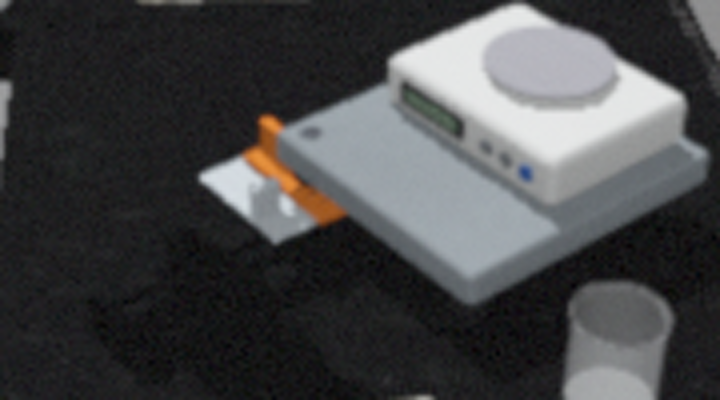

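Run:
```python
from h import *
st();tilt();plan([534,-150,100],3.2,4)
```

```text
25.6 [450.2 -97.7 184.8] [-1.557 -0.01  -1.524] [-0.4 -0.9  1. ] 0.7
tilt fix deg (tool x,y,z): [-0.81  0.    0.56]
yaw 2.72 tilt 0.98 rows 4 total d [ 83.8 -52.3 -84.8] tool [55.4 86.4 80. ]
[[14.0, 21.0, 20.0], [0, np.float64(-0.1), 0]]
[[14.0, 21.0, 20.0], [0, np.float64(-0.1), 0]]
[[14.0, 21.0, 20.0], [0, np.float64(-0.1), 0]]
[[14.0, 21.0, 20.0], [0, np.float64(-0.1), 0]]
```

>>> send_rows(moves=[[[10,10,20],[-0.8,-0.2,0.6],0],[[14,20,22],[0,-0.2,0],0],[[14,25,20],[0,0,0],0],[[12,25,18],[0,0,0],0],[[0,0,0],[0,0,0],0]])

```text
time: 26.22
tool_pos: [535.8, -146.9, 102.2]
tcp_rot: [-1.571, 0.001, -1.519]
contact_force: [0.5, -0.8, -0.4]
grip_width: 0.4
```

Run:
```python
from h import *
st();tilt();plan([534,-158,38],3.2,4)
viewer.capture("wrist")
cv2.imwrite("pics/p_wrist.png",viewer.capture("wrist"))
```

```text
26.23 [ 535.8 -146.9  102.2] [-1.571e+00  1.000e-03 -1.519e+00] [ 0.5 -0.8 -0.4] 0.4
tilt fix deg (tool x,y,z): [ 0.01 -0.   -0.06]
yaw 2.98 tilt 0.06 rows 4 total d [ -1.8 -11.1 -64.2] tool [11.  64.2 -2.3]
[[3.0, 16.0, -1.0], [0, np.float64(-0.1), 0]]
[[3.0, 16.0, -1.0], [0, np.float64(-0.1), 0]]
[[3.0, 16.0, -1.0], [0, np.float64(-0.1), 0]]
[[3.0, 16.0, -1.0], [0, np.float64(-0.1), 0]]
```

View pics/p_wrist.png

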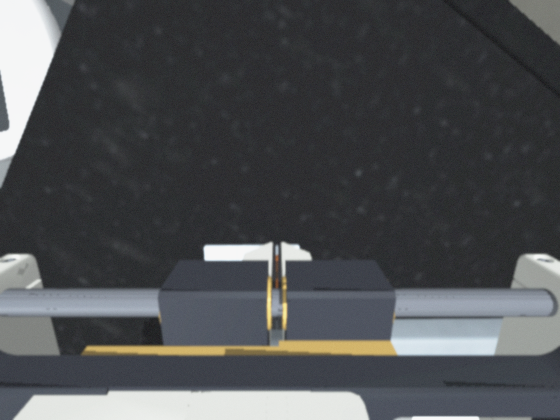

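>>> send_rows(moves=[[[0,16,-0.5],[0,-0.1,0],0],[[0,20,-0.5],[0,-0.1,0],0],[[0,18,-0.5],[0,0,0],0],[[0,8,0],[0,0,0],0],[[0,0,0],[0,0,0],0]])

```text
time: 26.95
tool_pos: [533.3, -145.4, 42.7]
tcp_rot: [-1.565, -0.002, -1.513]
contact_force: [-0.2, -0.4, 0.0]
grip_width: 0.4
```

Run:
```python
from h import *
st();tilt();plan([534.3,-165,37],3.2,4)
```

```text
26.95 [ 533.3 -145.4   42.7] [-1.565 -0.002 -1.513] [-0.2 -0.4  0. ] 0.4
tilt fix deg (tool x,y,z): [-0.34 -0.    0.11]
yaw 3.29 tilt 0.35 rows 4 total d [  1.  -19.6  -5.7] tool [19.6  5.7 -0.2]
[[5.0, 1.0, -0.0], [0, np.float64(0.0), 0]]
[[5.0, 1.0, -0.0], [0, np.float64(0.0), 0]]
[[5.0, 1.0, -0.0], [0, np.float64(0.0), 0]]
[[5.0, 1.0, -0.0], [0, np.float64(0.0), 0]]
```

>>> send_rows(moves=[[[4,2,0],[-0.3,0,-0.9],0],[[5,2,0],[0,0,0],0],[[5,0,0],[0,0,0],0],[[3,0,0],[0,0,0],0],[[0,0,0],[0,0,0],0]])

```text
time: 27.58
tool_pos: [535.5, -164.3, 40.7]
tcp_rot: [-1.567, -0.02, -1.514]
contact_force: [0.0, 0.6, -0.1]
grip_width: 0.0
```

>>> send_rows(moves=[[[1.5,0,0],[0,0,0],0],[[1.5,0,0],[0,0,0],0]])

```text
time: 27.82
tool_pos: [535.6, -167.4, 40.8]
tcp_rot: [-1.567, -0.02, -1.514]
contact_force: [-0.8, 1.1, -0.2]
grip_width: 0.4
```

>>> send_rows(moves=[[[1,0.3,0],[0,0,0],0],[[1,0.3,0],[0,0,0],0]])

```text
time: 28.08
tool_pos: [535.8, -169.4, 40.2]
tcp_rot: [-1.567, -0.02, -1.513]
contact_force: [-0.7, 0.0, -0.2]
grip_width: 0.4
```

>>> send_rows(moves=[[[1,0.3,0],[0,0,0],0]])

```text
time: 28.2
tool_pos: [535.8, -169.8, 40.0]
tcp_rot: [-1.567, -0.019, -1.514]
contact_force: [0.1, 6.3, 4.1]
grip_width: 0.7
```

>>> send_rows(moves=[[[1,0.3,0],[0,0,0],0]])

```text
time: 28.32
tool_pos: [535.8, -169.9, 40.0]
tcp_rot: [-1.568, -0.018, -1.514]
contact_force: [-0.3, 6.4, 4.6]
grip_width: 0.0
```

>>> send_rows(moves=[[[1,0,0],[0,0,0],0]])

```text
time: 28.45
tool_pos: [535.8, -169.9, 40.1]
tcp_rot: [-1.568, -0.016, -1.514]
contact_force: [-0.1, 5.8, 1.0]
grip_width: 0.4
```

>>> send_rows(moves=[[[1.4,-0.1,0],[0,0,0],0]])

```text
time: 28.58
tool_pos: [535.6, -170.1, 40.1]
tcp_rot: [-1.568, -0.014, -1.514]
contact_force: [0.7, 6.2, 0.9]
grip_width: 0.2
```

>>> send_rows(moves=[[[1.4,-0.05,0],[0,0,0],0]])

```text
time: 28.7
tool_pos: [535.7, -170.2, 40.1]
tcp_rot: [-1.569, -0.012, -1.514]
contact_force: [1.0, 6.7, 2.0]
grip_width: 0.3
```

>>> send_rows(moves=[[[1.4,-0.05,0],[0,0,-0.2],0],[[1.4,-0.05,0],[0,0,-0.2],0]])

```text
time: 28.95
tool_pos: [535.5, -170.2, 40.1]
tcp_rot: [-1.57, -0.015, -1.514]
contact_force: [1.6, 6.4, 1.5]
grip_width: 0.4
```

>>> send_rows(moves=[[[1.9,0,0],[0,0,-0.1],0],[[1.9,0,0],[0,0,-0.1],0]])

```text
time: 29.2
tool_pos: [535.4, -170.7, 40.1]
tcp_rot: [-1.571, -0.014, -1.514]
contact_force: [-0.2, 8.2, 2.8]
grip_width: 0.6
```

>>> send_rows(moves=[[[1.9,0,0],[0,0,-0.1],0],[[1.9,0,0],[0,0,-0.1],0]])

```text
time: 29.45
tool_pos: [535.4, -170.8, 40.1]
tcp_rot: [-1.572, -0.012, -1.514]
contact_force: [1.0, 8.0, 3.2]
grip_width: 0.6
```

>>> send_rows(moves=[[[-2,0,0],[0,0,0.3],0],[[-10,0,0],[0,0,0.4],0],[[-20,-5,0],[0,0,0],0],[[-20,-30,0],[0,0,0],0],[[-30,-50,-30],[0,0,0],0],[[-20,-20,-50],[0,0,0],0],[[0,0,-40],[0,0,0],0],[[0,0,0],[0,0,0],0]])

```text
time: 30.45
tool_pos: [407.4, -68.8, 146.1]
tcp_rot: [-1.571, 0.0, -1.511]
contact_force: [0.8, 0.7, 0.7]
grip_width: 0.3
```

Run:
```python
from h import *
st()
m=viewer.camera_model("top");im=viewer.capture("top");cv2.imwrite("pics/q_top.png",cv2.resize(im[150:270,190:350],None,fx=5,fy=5,interpolation=cv2.INTER_CUBIC))
a=cv2.imread("pics/a_top.png").astype(int)
d=np.abs(im.astype(int)-a).sum(2)
for n,(c0,c1,r0,r1) in {"plinth rear part":(285,365,130,195),"timer":(360,392,220,250),"beaker":(370,405,170,205),"petri":(150,182,210,245)}.items(): print(n,d[r0:r1,c0:c1].mean().round(1))
# shift by phase correlation on plinth
g0=cv2.cvtColor(cv2.imread("pics/a_top.png"),cv2.COLOR_BGR2GRAY).astype(np.float32)[130:200,290:365];g1=cv2.cvtColor(im,cv2.COLOR_BGR2GRAY).astype(np.float32)[130:200,290:365]
print(cv2.phaseCorrelate(g0,g1))
im=viewer.capture("scene");cv2.imwrite("pics/q_scene.png",cv2.resize(im[190:290,220:400],None,fx=4,fy=4,interpolation=cv2.INTER_CUBIC))
```

```text
30.45 [407.4 -68.8 146.1] [-1.571  0.    -1.511] [0.8 0.7 0.7] 0.3
plinth rear part 5.1
timer 6.5
beaker 6.9
petri 6.4
((0.39731083022353175, -0.09469185445966843), 0.9614839820508604)
```

View pics/q_top.png

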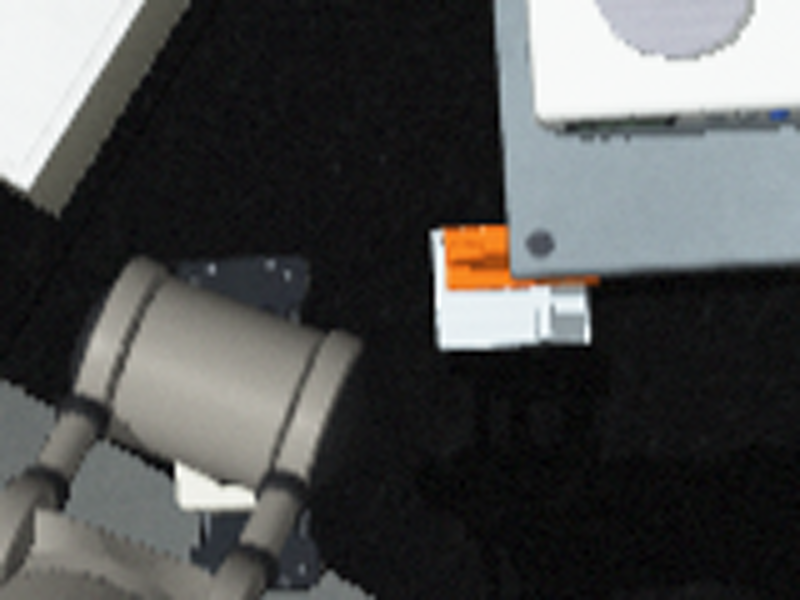

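View pics/q_scene.png

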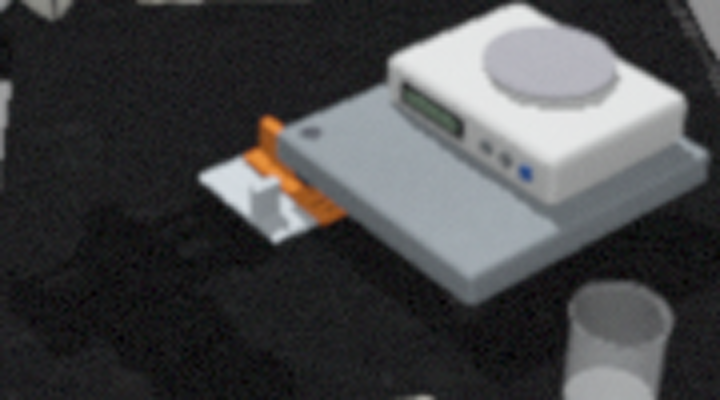

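The last pictures show both shims in place (spot at (540,243), packer's right edge at 590 and orange shim at 445–597 in the enlarged top view). The plinth has shifted 0.4 px (about 1 mm), and the timer, beaker and petri dish look unchanged. I am handing in.

Run:
```python
from h import *
bot.close_job();st()
```

```text
the job is handed in; nothing more can be done
the job is handed in; nothing more can be done
```

The job is handed in after about 30.5 s. Both shims are under the front-left foot, and the corner held firm when pressed; no verdict was reported.

- **Packer:** I slid it in from the front and let go of it. The pictures put its ring mark about 3 mm from the foot's axis. The estimates of the foot's position differed by up to 5 mm in y.
- **Tapered shim:** I pushed it in from the left, nose first, until it stopped against the foot at 8–9 N sideways, then let go. My gripper was also pressing down with about 4–5 N. Just before that, one step briefly pressed down with 10.7 N on the packer. In the pictures the packer did not move.
- **Press test:** I pressed the corner with 6–10 N for over 1 s, and it gave 0.1 mm at most.
- **Second push:** I was not sure the shim still bore on the foot after release. After the press test I pushed it again with closed fingers, up to 8 N. The fingers moved about 1 mm while the force rose, partly because they were tilting, and then stopped. I did not press the corner again after this.
- **Last pictures:** The shims were in place with both ribs outside the slab, and the arm was clear. The plinth had shifted about 1 mm, and the timer, beaker and petri dish looked unchanged.

**What disagreed or was not measured:**
- The network's points for the corner and the bystanders were off by 10 mm or more in one late top picture. The spot's pixel position had not moved.
- I only judged levelness and the load on the shim indirectly, from the forces and from the corner not giving.

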